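# Candle the bantam egg

## Robot

A 6-joint arm with a two-finger parallel gripper is mounted at the origin on a cart in front of the work surface, level with it; the furniture and walls round the work are solid. World frame = base frame: x ahead of the robot, y to its left, z up, the work surface at z = 0. Lengths are in m, angles in rad, forces in N, time in s.
With the tool pointing down it reaches from about 0.35 to 0.875 m from the base axis. Payload 4.2 kg.
Tool frame: the origin (TCP) lies midway between the tips of the shut fingers; the grasp point (between the pads) lies 19 mm behind it; z points along the fingers, y is the direction in which the jaws open and shut (so a half turn about z gives the same grasp; the last joint's range is limited). The gripper opens to 85 mm and grips with 20 to 120 N. Pads are 22 mm wide; open, the fingers measure 114 mm over their backs; the gripper's body (76 mm by 85 mm) begins 54 mm behind the grasp point. The pads swing forward as they close: fully open they stand 13 mm farther back than shut.
Start: joints at [1.386, 0.385, 0.008, 0, -1.194, -0.259], TCP at [0.268, 0.564, 0.231] pointing down, gripper open.
Joint ranges: [-3.14, 3.14], [-1.21, 2.06], [-1.07, 1.41], [-3.16, 2.05], [-2.99, -0.16], [-3.1, 3.1]. Speed limits (rad/s): [2.79, 2.79, 3.14, 3.14, 3.14, 3.14].

## Interface

Orientations are given as [roll, pitch, yaw] about the fixed x, y, z axes, in that order (R = Rz(yaw) Ry(pitch) Rx(roll)).
In Python, from bench import telemetry, cams, robot, find_in gives the robot as it stands.
- The arm moves only by the tool apply_moves, never from a script. Its argument "steps" is a list of rows, each an object of numbers: "x", "y", "z": the shift along the tool's x, y, z in cm; "twist": the turn about the tool's z in degrees; "grip": the closure in counts, from 0 (fully open) to 255 (shut). In form: [{"x": .., "y": .., "z": .., "twist": .., "grip": ..}, ...]. A call has 1 to 8 rows; each row shifts and turns the commanded pose from where the row before left it, along the tool's axes as they then stand; what a row does not reach is not made up. A row lasts 1/10 s, in which the tool goes at most 50 mm and 8.59 degrees, less where a joint would pass 70% of its speed; a pose out of reach is approached as far as the arm can. A call is refused whole if a number of a shift passes 5 or a number of a turn 8.59, either way. A call with a gripper value outside its range is refused whole. The fingers move at their own pace and stop on an object; "force" is the grip in N (left out, the last holds). Time passes only in rows, so rows that do not move let the fingers close. It gives the time, the measured TCP pose, the force and the opening at its end, in the units of the state.
- telemetry.read_state(): the state, without advancing time (a new reading comes with each control period).
- cams.get_image(name): name is "scene" or "top"; returns a dict with "image" (480x640x3 uint8, red, green, blue), "fx", "fy", "cx", "cy" (pixels), "xyz" and "attitude" of the camera in the world. Camera axes: x right, y down, z forward; pixel columns grow to the right and rows downward; lengths in m; the calibration is good to about 2 mm. A picture is of the moment at which its call begins. There is no depth.
- robot.finish_job(): hands the job in, once; it reports no verdict.
Trained networks look in a picture, given as the dict that the camera call returned (one of the last four; its "shot" number tells which), for a name from the list of things; names that differ only in an ending like _2 or _b are one class to them, and where a whole thing is asked for, a point or a joint stands for the part that bears it (a point fixed in the world has none). Each returns a list of dicts, best first, with "confidence" (0 to 1); they miss things now and then, are a little off and sometimes report something else, mostly with a low value. They report only what shows in the picture. A call takes as long as a camera call. They do not tell look-alikes from the thing itself.
- find_in(name, picture): "location" ([x, y, z] in m, in world coordinates, good to about 4 mm: the middle of the surface that is visible of it).
The state is a dict: "t": time; "joint_pos": joint angles; "qvel": joint speeds; "joint_torque": joint torques, N m; "position": TCP position; "eef_rot": TCP orientation; "ft_force": force on the tool from outside, world axes, zero at the start; "ft_torque": the same for the moment, N m; "grip_width": finger opening in m.
Only numpy, scipy, OpenCV 4.12 (cv2) and the standard library are available. Lean on these libraries where they do the work, as an engineer would, in place of code of your own. Each camera call takes 0.05 s, during which the arm holds its last target.

## Task

Candle the small bantam egg: first flip the candling lamp's toggle switch right over to its far side (on), then take the smallest of the four eggs out of the incubator tray and hold it up to the lamp, its blunt end just inside the rubber cup, centred in it and the egg in line with the tilted lamp head, without pressing hard on it. Leave the other eggs lying in their cradles. Finish while still holding the egg there.

Things in the scene. Friction and masses are not known exactly. Their poses are not given: they have to be found in the camera images.
- small_egg: The bantam egg, smallest of the four: 48 mm long, 37 mm thick at its widest (2.5 mm from the middle towards the blunt end), about 40 g, bare brown shell like the others. It lies on its side in a cradle, its axis 32 mm above the worktop. Origin: middle of its length, on its axis; +x points along the axis to the blunt (rounder) end; z points up at the start.
- small_egg_blunt (a point): The tip of the bantam egg's blunt end, 24 mm from its origin along its +x.
- egg_tray: White plastic tray, fixed, 142 x 158 mm, rim and dividers 8 mm high, four compartments 66 mm apart in x, 74 mm in y, each a cradle of two V saddles (37 mm wide, tops 28 mm high, 26 mm apart in x) carrying one egg along the tray's x, blunt end to +x. Any of them may hold the bantam egg; over 30 mm are free on either side of it in y. Origin: centre of the underside.
- hen_egg_a: One of three larger hen's eggs, 58 mm long and 44 mm thick, lying in the other cradles: to be left there. Origin at the middle of its length on its axis; +x points to its blunt end.
- hen_egg_b: One of three larger hen's eggs, 58 mm long and 44 mm thick, lying in the other cradles: to be left there. Origin at the middle of its length on its axis; +x points to its blunt end.
- hen_egg_c: One of three larger hen's eggs, 58 mm long and 44 mm thick, lying in the other cradles: to be left there. Origin at the middle of its length on its axis; +x points to its blunt end.
- lamp: Candling lamp, fixed: dark round foot 90 mm wide, stem, tilting grey head 45 mm thick on a pivot 215 mm above the foot's centre. 75 mm to -x and 85 mm to +y of the foot's centre stands the black switch box (50 x 36 mm, 30 mm high) with the toggle on top. Origin: centre of the foot's underside; the head's rubber cup points to the lamp's -x and down.
- lamp_head (a joint): Tilt of the lamp head, rad: 0 level, growing as the cup dips; set between 0.2 and 0.5 at the start, stiff (it holds about 1 N m). It need not be moved.
- cup_mouth (a point): Centre of the mouth of the black rubber cup on the lamp head, 86 mm from the pivot. The mouth is round, 30 mm inside, 40 mm outside, 18 mm deep. Axes of the head: +x points from the mouth into the head (back and up, the way the blunt end must point), y is level, z up, leaning to the open side. The bantam egg meets the rim all round with its tip 9 mm inside.
- lamp_switch (a joint): Angle of the toggle, rad: 0 to 0.1 at the start (off, leaning to the lamp's -x), 1.0 at its stop (on, leaning to the lamp's +x). It pivots on top of the switch box, 30 mm above the worktop, about the lamp's y axis, and stays where it is left; about 2 N at the tip move it.
- switch_tip (a point): Tip of the steel toggle, a bar 10 mm thick, 40 mm long from its pivot; about 65 mm above the worktop, it travels 38 mm towards the lamp's +x.
There are look-alikes about, which are no part of the job. Leave any green look-alike of the small_egg alone.

How it is judged:
On the way, in this order (a step that is already met when the one before it is completed fails the run):
1. the lamp is switched on while the bantam egg still lies in its cradle (value of joint lamp_switch above 0.8 rad and distance of small_egg from where it was at the start of the episode below 0.02 m), for 0.2 s.
2. the bantam egg is lifted clear of the tray in the gripper (height (world z) of small_egg above 0.1 m and contact force between small_egg and the fingers above 1 N and contact force between small_egg and egg_tray below 0.1 N), for 0.2 s.
At the end, for the whole second after the job is handed in: Toggle on (over 0.8 rad). Bantam egg held still, carried by nothing else: blunt tip 1 to 12 mm inside the cup's mouth, within 6 mm of its axis sideways and in height, egg's axis within 0.22 rad of the head's, under 8 N on the lamp. Hen's eggs within 20 mm of where they lay (all of step 2 and value of joint lamp_switch above 0.8 rad and x of small_egg_blunt in the frame of cup_mouth between 0.001 and 0.012 m and y of small_egg_blunt in the frame of cup_mouth between -0.006 and 0.006 m and z of small_egg_blunt in the frame of cup_mouth between -0.006 and 0.006 m and angle between the x axis of small_egg and the x axis of cup_mouth, either way round below 0.22 rad and x of small_egg in the frame of cup_mouth below -0.008 m and linear speed of small_egg below 0.03 m/s and contact force between small_egg and lamp below 8 N and distance of each of hen_egg_a, hen_egg_b, hen_egg_c from where it was at the start of the episode below 0.02 m); the arm keeps its last pose, push and grip.
It fails at once if the bantam egg is pushed or knocked against the lamp with more than 20 N (contact force between small_egg and lamp above 20 N).
It fails at once if a hen's egg is moved from its cradle (more than 30 mm) (distance of hen_egg_a from where it was at the start of the episode above 0.03 m).
It fails at once if a hen's egg is moved from its cradle (more than 30 mm) (distance of hen_egg_b from where it was at the start of the episode above 0.03 m).
It fails at once if a hen's egg is moved from its cradle (more than 30 mm) (distance of hen_egg_c from where it was at the start of the episode above 0.03 m).
It also fails if it takes over 42 s, if anything falls off the work surface, if the arm or the gripper's body presses on something with over 40 N, if the wrist force passes 120 N, or if a joint passes its speed limit or range.

## Working session

There is one attempt and no reset: what is moved stays moved. The work goes in short steps, Python scripts to look and compute and a tool call to move; the robot and the scene stay as the last step left them, time stands still between calls to the robot, and variables do not carry over. Pictures are saved under pics/ and viewed, and the job is handed in when it is done.

Besides the shell and the picture viewer there is one more tool, called after "Call:" as name(argument=value, ...), one argument or row to a line, values as JSON. apply_moves: Moves the arm, as the interface text tells. Its arguments: {"type":"object","properties":{"steps":{"type":"array","items":{"type":"object","properties":{"x":{"type":"number"},"y":{"type":"number"},"z":{"type":"number"},"twist":{"type":"number"},"grip":{"type":"number"}}}},"force":{"type":"number"}},"required":["steps"]}

```bash
ls; mkdir -p pics; python3 - <<'E'
from bench import telemetry,cams,robot,find_in
import cv2,numpy as np
print(telemetry.read_state())
for n in ["scene","top"]:
    p=cams.get_image(n)
    cv2.imwrite(f"pics/{n}0.png",p["image"][:,:,::-1])
    print(n,{k:v for k,v in p.items() if k!="image"})
    for k in ["small_egg","egg_tray","hen_egg_a","lamp","cup_mouth","switch_tip","lamp_head","lamp_switch"]:
        try:
            for d in find_in(k,p): print(k,np.round(d["location"],4),round(d["confidence"],2))
        except Exception as e: print(k,e)
E
```

```text
pics
{'t': 0.0, 'joint_pos': array([ 1.38557879e+00,  3.85551303e-01,  6.60195481e-03, -5.41386864e-04,
       -1.19402741e+00, -2.58570529e-01]), 'qvel': array([ 0.00118011,  0.00055858,  0.00019058,  0.00049592, -0.00068607,
       -0.00030493]), 'joint_torque': array([-5.39357297e-04, -3.92288911e+01,  1.88404423e+01,  4.18637216e+00,
       -4.65703473e-03, -8.37652209e-06]), 'position': array([0.26808526, 0.56391008, 0.23020915]), 'eef_rot': array([ 3.13935605e+00, -7.12893121e-05, -4.43987720e-01]), 'ft_force': array([-0.39121403,  0.2052132 , -0.44549474]), 'ft_torque': array([ 0.02325412, -0.00872524,  0.0581167 ]), 'grip_width': 0.08511297501516066}
scene {'fx': 609.6674154527282, 'fy': 609.6674154527282, 'cx': 313.14277916293275, 'cy': 245.07799251439658, 'xyz': array([0.05389956, 0.48662544, 0.56807744]), 'attitude': array([-2.02369735, -0.01887268, -2.56203086]), 'shot': 1}
small_egg [ 0.4362 -0.3126  0.0276] 0.87
small_egg [ 0.5278 -0.3782  0.2132] 0.41
egg_tray [ 0.4502 -0.057   0.0007] 0.62
hen_egg_a [ 0.4858 -0.1199  0.0443] 0.96
hen_egg_a [ 0.4226 -0.1029  0.0484] 0.
[... 266 characters left out ...]
-0.2818  0.0573] 0.54
top {'fx': 483.50666354738524, 'fy': 483.50666354738524, 'cx': 318.883019206634, 'cy': 244.22229080357204, 'xyz': array([ 0.31263575, -0.2161791 ,  0.99487761]), 'attitude': array([-2.90925329, -0.00616812, -1.67144409]), 'shot': 2}
small_egg [ 0.4403 -0.0493  0.043 ] 0.66
small_egg [ 0.4381 -0.319   0.0282] 0.63
egg_tray [ 0.4646 -0.0856  0.0114] 0.62
hen_egg_a [ 0.4245 -0.1206  0.0513] 0.93
hen_egg_a [ 0.5045 -0.0607  0.0546] 0.89
hen_egg_a [ 0.4899 -0.1323  0.0524] 0.61
lamp [ 0.5416 -0.3773  0.2089] 0.68
cup_mouth [ 0.5357 -0.3847  0.2239] 0.6
cup_mouth [ 0.5428 -0.3736  0.2089] 0.23
lamp_head [ 0.5389 -0.3877  0.2226] 0.79
lamp_switch [ 0.4655 -0.0854  0.0086] 0.45
```

View pics/scene0.png

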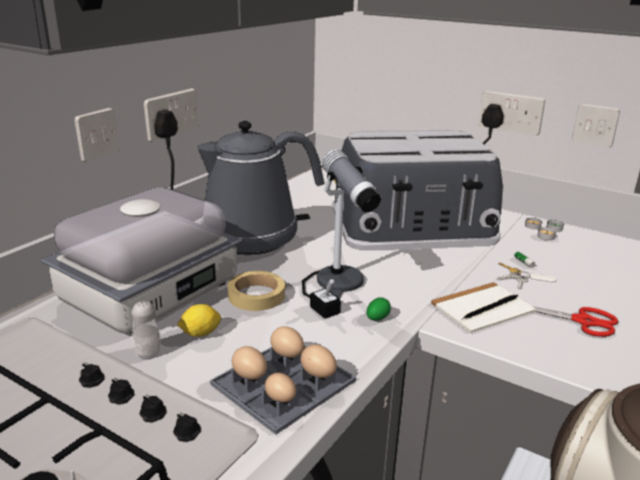

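View pics/top0.png

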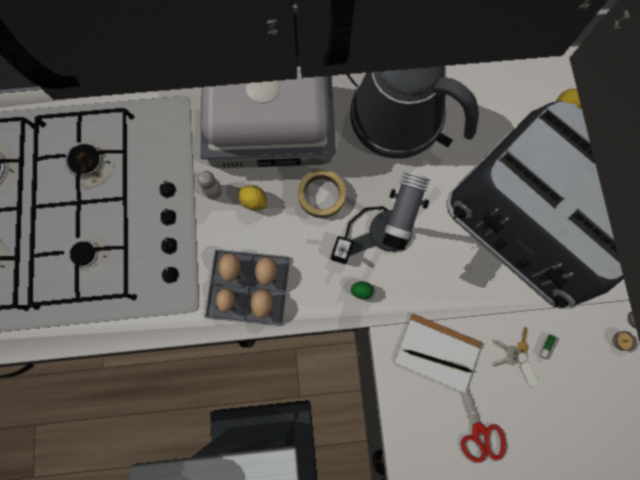

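```bash
cat > h.py <<'E'
import numpy as np,cv2
from scipy.spatial.transform import Rotation as Rn
CAM={'scene':dict(f=609.6674154527282,c=(313.14277916293275,245.07799251439658),t=[0.05389956,0.48662544,0.56807744],a=[-2.02369735,-0.01887268,-2.56203086]),
'top':dict(f=483.50666354738524,c=(318.883019206634,244.22229080357204),t=[0.31263575,-0.2161791,0.99487761],a=[-2.90925329,-0.00616812,-1.67144409])}
def proj(n,P):
    c=CAM[n];R=Rn.from_euler('xyz',c['a']).as_matrix()
    q=(np.atleast_2d(P)-np.array(c['t']))@R
    return q[:,:2]/q[:,2:]*c['f']+np.array(c['c'])
def ray(n,uv):
    c=CAM[n];R=Rn.from_euler('xyz',c['a']).as_matrix()
    d=R@np.array([(uv[0]-c['c'][0])/c['f'],(uv[1]-c['c'][1])/c['f'],1])
    return np.array(c['t']),d/np.linalg.norm(d)
def onz(n,uv,z):
    o,d=ray(n,uv);return o+d*(z-o[2])/d[2]
def tri(uvs,uvt):
    o1,d1=ray('scene',uvs);o2,d2=ray('top',uvt)
    s=np.linalg.lstsq(np.c_[d1,-d2],o2-o1,rcond=None)[0]
    a=o1+d1*s[0];b=o2+d2*s[1];return (a+b)/2,np.linalg.norm(a-b)
def crop(src,x0,y0,w,h,k,out):
    im=cv2.imread(src)[y0:y0+h,x0:x0+w];cv2.imwrite(out,cv2.resize(im,None,fx=k,fy=k,interpolation=cv2.INTER_CUBIC))
E
python3 - <<'E'
from h import *
print(proj('scene',[.4362,-.3126,.0276]),proj('top',[.4381,-.319,.0282]))
crop('pics/scene0.png',200,310,160,120,5,'pics/c1.png')
crop('pics/top0.png',195,240,110,90,7,'pics/c2.png')
crop('pics/scene0.png',290,140,120,190,3,'pics/c3.png')
crop('pics/top0.png',325,165,110,100,6,'pics/c4.png')
E
```

```text
[[377.02461157 306.62244744]] [[360.51840877 289.56047733]]
```

View pics/c1.png

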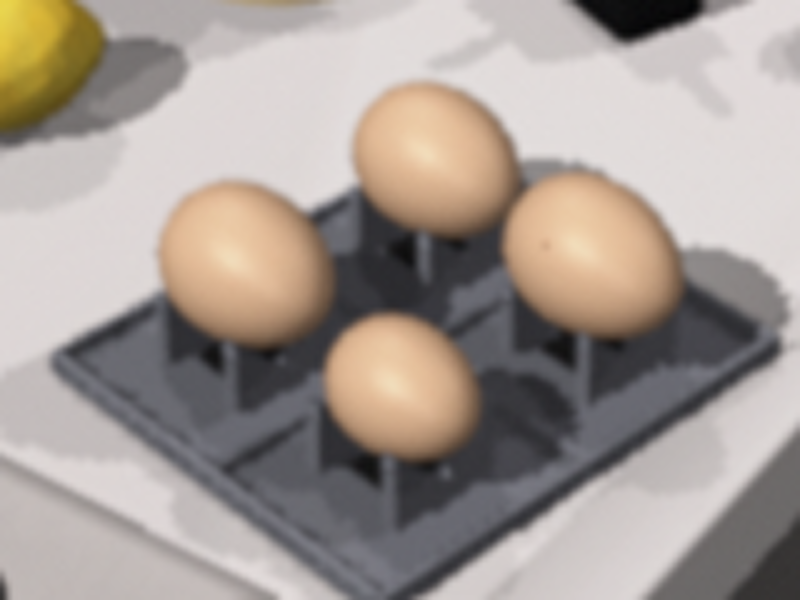

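View pics/c2.png

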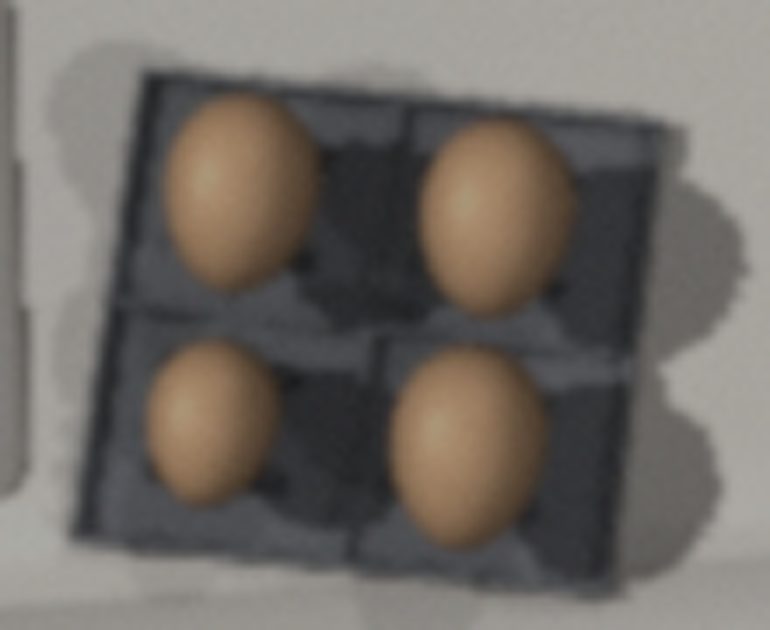

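View pics/c3.png

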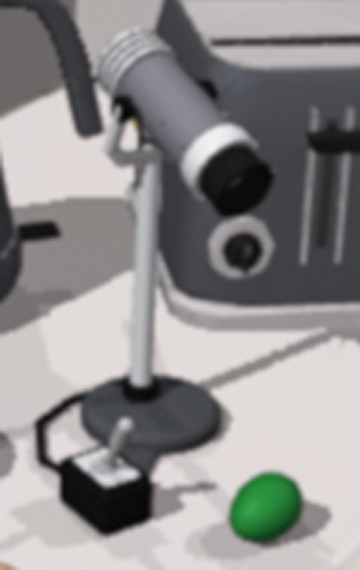

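View pics/c4.png

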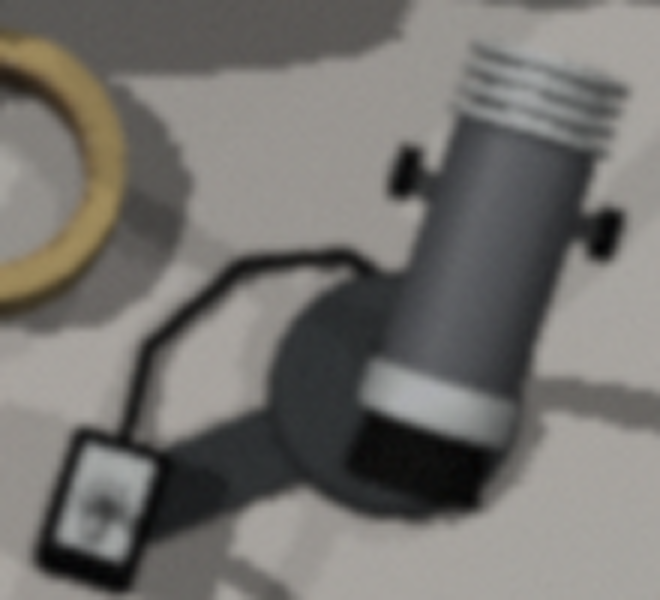

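```bash
python3 - <<'E'
from h import *
for n,roi in (('scene',(225,315,130,100)),('top',(205,245,85,85))):
    im=cv2.imread(f'pics/{n}0.png');hsv=cv2.cvtColor(im,cv2.COLOR_BGR2HSV)
    m=((hsv[...,0]>5)&(hsv[...,0]<22)&(hsv[...,1]>70)&(hsv[...,2]>60)).astype(np.uint8)
    x,y,w,h=roi;mm=np.zeros_like(m);mm[y:y+h,x:x+w]=m[y:y+h,x:x+w]
    cs,_=cv2.findContours(mm,cv2.RETR_EXTERNAL,cv2.CHAIN_APPROX_NONE)
    for c in cs:
        if cv2.contourArea(c)<150: continue
        M=cv2.moments(c);u=(M['m10']/M['m00'],M['m01']/M['m00']);e=cv2.fitEllipse(c)
        print(n,np.round(u,1),M['m00'],np.round(onz(n,u,.032),4),np.round(onz(n,u,.037),4),np.round(e[1],1),round(e[2],1))
c=[onz('top',(np.array(p)/7+[195,240]),.008) for p in [(148,75),(680,125),(612,592),(75,540)]]
c=np.array(c);print(c.round(4),c.mean(0))
for i in range(4):
    d=c[(i+1)%4]-c[i];print(np.linalg.norm(d),np.degrees(np.arctan2(d[1],d[0])))
im=cv2.imread('pics/scene0.png')
crop('pics/scene0.png',315,140,75,65,10,'pics/d1.png')
crop('pics/scene0.png',295,255,80,60,10,'pics/d2.png')
E
```

```text
scene [279.8 387.1] 666.0 [ 0.4445 -0.0459  0.032 ] [ 0.4408 -0.0409  0.037 ] [26.7 31.9] 125.2
scene [248.9 362.9] 827.0 [ 0.5125 -0.0643  0.032 ] [ 0.5082 -0.0591  0.037 ] [29.9 35.4] 123.5
scene [303.5 352.3] 1579.0 [ 0.4624 -0.13    0.032 ] [ 0.4586 -0.1242  0.037 ] [28.6 80.7] 121.9
top [261.2 303.1] 454.0 [ 0.4305 -0.1189  0.032 ] [ 0.4299 -0.1194  0.037 ] [21.2 27.5] 8.5
top [224.7 299.6] 308.0 [ 0.4445 -0.047   0.032 ] [ 0.4439 -0.0479  0.037 ] [17.6 22.5] 9.1
top [265.2 270.4] 441.0 [ 0.4954 -0.1317  0.032 ] [ 0.4945 -0.1321  0.037 ] [20.9 26.9] 7.9
top [228.8 266.7] 424.5 [ 0.5103 -0.0591  0.032 ] [ 0.5092 -0.0599  0.037 ] [20.5 26.5] 7.3
[[ 0.5517 -0.0308  0.008 ]
 [ 0.5208 -0.1873  0.008 ]
 [ 0.3859 -0.1558  0.008 ]
 [ 0.4162 -0.0027  0.008 ]] [ 0.46868527 -0.09417081  0.008     ]
0.15954104402161215 -101.16950508198957
0.13855147648453767 166.8351390762638
0.15603223799238064 78.79464987597237
0.13837610163230737 -11.714131117641044
```

View pics/d1.png

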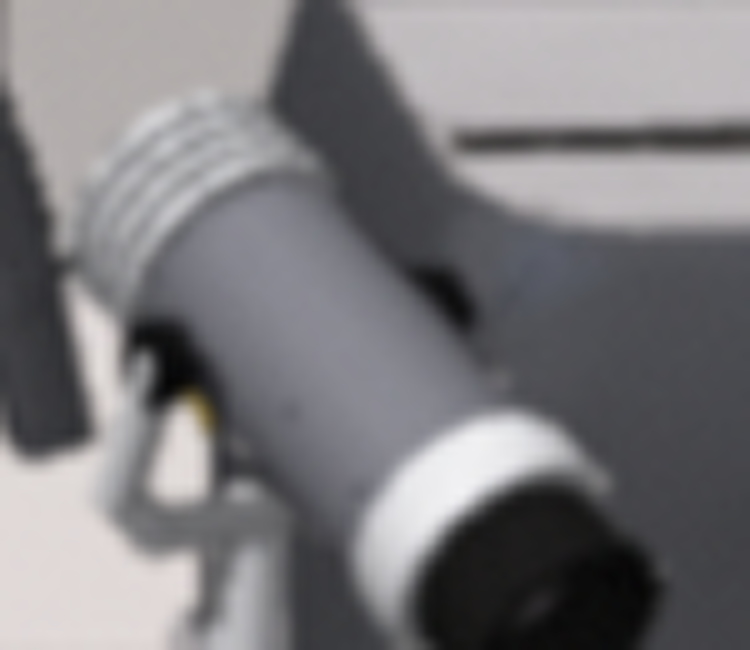

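View pics/d2.png

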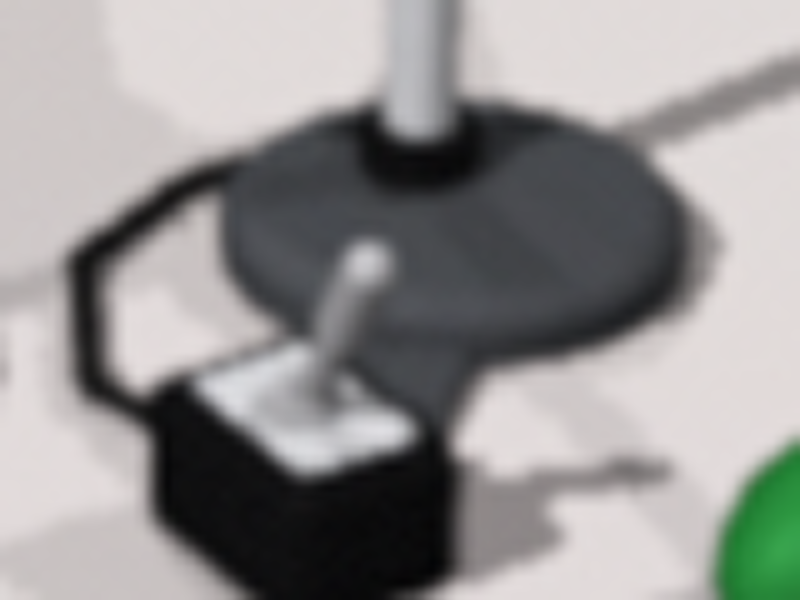

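```bash
python3 - <<'E'
from h import *
crop('pics/scene0.png',345,170,50,50,14,'pics/e1.png')
E
```

```text
(no output)
```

View pics/e1.png

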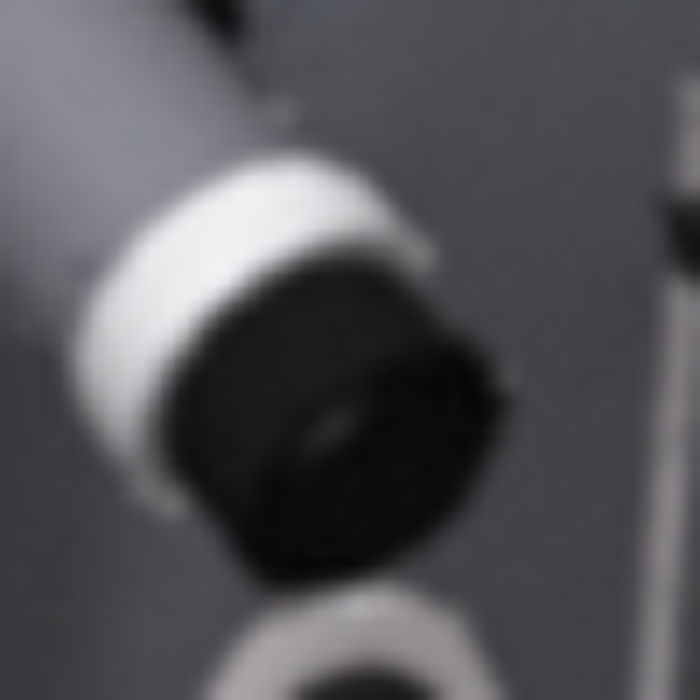

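```bash
cat > fit.py <<'E'
from h import *
from scipy.optimize import least_squares
def frames(p):
    x,y,yaw,t=p[:4]
    Rl=Rn.from_euler('z',yaw).as_matrix()
    # head x: into head, back & up
    Rh=Rl@Rn.from_euler('y',-t).as_matrix()
    o=np.array([x,y,0]);piv=o+[0,0,.215]
    return o,Rl,piv,Rh,piv-Rh[:,0]*.086
def res(p):
    o,Rl,piv,Rh,m=frames(p)
    box=o+Rl@np.array([-.075,.085,.03]);r=[]
    for n,P,uv in [('scene',m,(371.8,203.4)),('scene',piv,(345.5,172.5)),('top',piv,(409,198.8)),('scene',box,(325.5,296.2)),('top',box,(342.5,249)),('scene',o+[0,0,.016],(336.5,271.5))]:
        r.append((proj(n,P)[0]-uv))
    return np.ravel(r)
if __name__=='__main__':
    s=least_squares(res,[.55,-.37,-.3,.35]);p=s.x
    print(p,np.degrees(p[2:]),res(p).round(1).reshape(-1,2).tolist())
    o,Rl,piv,Rh,m=frames(p);print('mouth',m,'axis',Rh[:,0],'foot',o,'box',o+Rl@np.array([-.075,.085,.03]))
    np.save('lamp.npy',p)
    for n,roi in (('scene',(280,140,130,190)),('top',(325,165,110,100))):
        k=5 if n=='top' else 4
        im=cv2.resize(cv2.imread(f'pics/{n}0.png'),None,fx=k,fy=k,interpolation=cv2.INTER_CUBIC)
        def dr(P,c):
            q=((proj(n,P)+.5)*k).astype(int);cv2.polylines(im,[q.reshape(-1,1,2)],False,c,1)
        a=np.linspace(0,2*np.pi,60)
        circ=lambda r,xx:(m+np.outer(np.full(60,xx),Rh[:,0])+np.outer(r*np.cos(a),Rh[:,1])+np.outer(r*np.sin(a),Rh[:,2]))
        dr(circ(.02,0),(0,0,255));dr(circ(.015,0),(0,255,255));dr(circ(.0225,.03),(0,255,0));dr(circ(.0225,.086),(0,255,0))
        dr(o+np.c_[.045*np.cos(a),.045*np.sin(a),0*a],(255,0,0))
        dr(np.array([m,piv]),(255,0,255))
        b=np.array([[-.1,.067,.03],[-.05,.067,.03],[-.05,.103,.03],[-.1,.103,.03],[-.1,.067,.03]])
        dr(o+b@Rl.T,(255,255,0)); b[:,2]=0;dr(o+b@Rl.T,(255,255,0))
        x,y,w,h=roi;cv2.imwrite(f'pics/ov_{n}.png',im[y*k:(y+h)*k,x*k:(x+w)*k][:600])
E
python3 fit.py
```

```text
[ 0.5611199  -0.39880297 -0.39585687  0.36004984] [-22.68092792  20.62933617] [[-0.1, -0.0], [-1.7, 0.1], [-0.6, -0.9], [0.4, -1.0], [-0.3, -0.1], [3.0, 0.8]]
mouth [ 0.48685852 -0.3677678   0.1847004 ] axis [ 0.86350444 -0.36087405  0.35232088] foot [ 0.5611199  -0.39880297  0.        ] box [ 0.52469583 -0.2914564   0.03      ]
```

```bash
python3 -c "
import cv2,numpy as np
a=cv2.imread('pics/ov_scene.png');b=cv2.imread('pics/ov_top.png');a=a[:480];print(a.shape,b.shape)
cv2.imwrite('pics/ovs1.png',a)"
```

```text
(480, 520, 3) (500, 550, 3)
```

View pics/ov_scene.png

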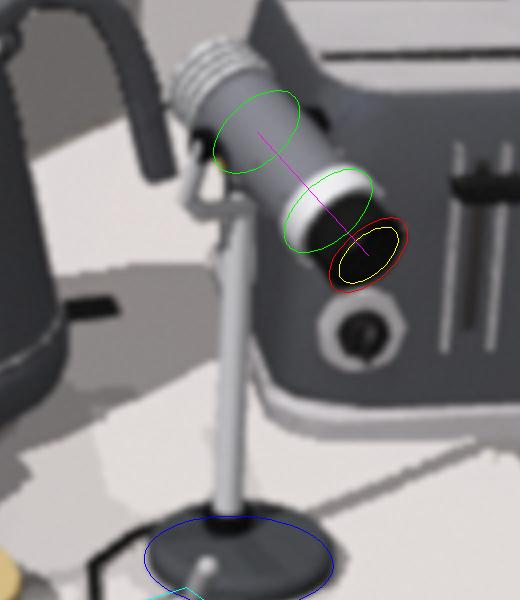

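View pics/ov_top.png

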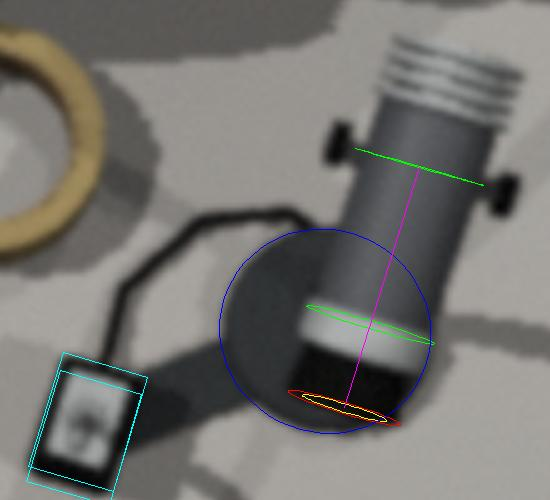

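```bash
sed -i "s/,('scene',o+\[0,0,.016\],(336.5,271.5))//" fit.py; python3 fit.py; python3 - <<'E'
from h import *
# toggle tip: scene d2 (370,262)/10, base (315,400)/10
tip=(295+37,255+26.2)
for z in (.06,.065,.07):print(z,onz('scene',tip,z))
im=cv2.imread('pics/top0.png');crop('pics/top0.png',328,232,30,34,18,'pics/f1.png')
E
```

```text
[ 0.5589972  -0.39948767 -0.41805458  0.35574128] [-23.95276286  20.38247369] [[0.4, 0.2], [-0.5, 0.3], [-0.1, 0.2], [0.2, -1.0], [-0.4, -0.2]]
mouth [ 0.48532435 -0.36675915  0.18504746] axis [ 0.85666112 -0.38056414  0.34828532] foot [ 0.5589972  -0.39948767  0.        ] box [ 0.52496475 -0.29135908  0.03      ]
0.06 [ 0.51475286 -0.29352022  0.06      ]
0.065 [ 0.51021759 -0.28584279  0.065     ]
0.07 [ 0.50568233 -0.27816536  0.07      ]
```

View pics/f1.png

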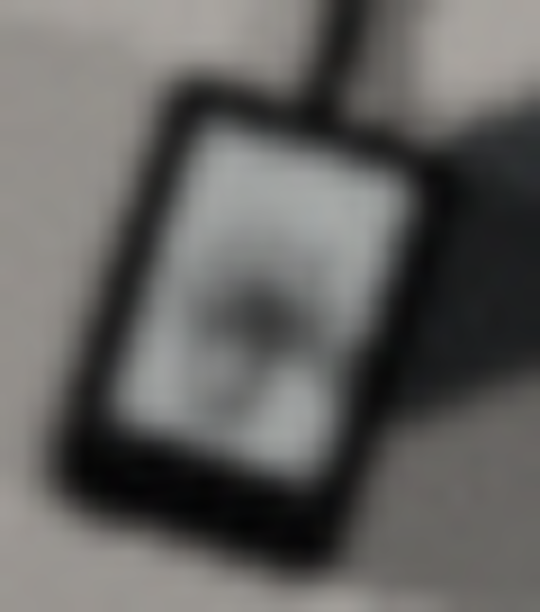

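View pics/ov_scene.png

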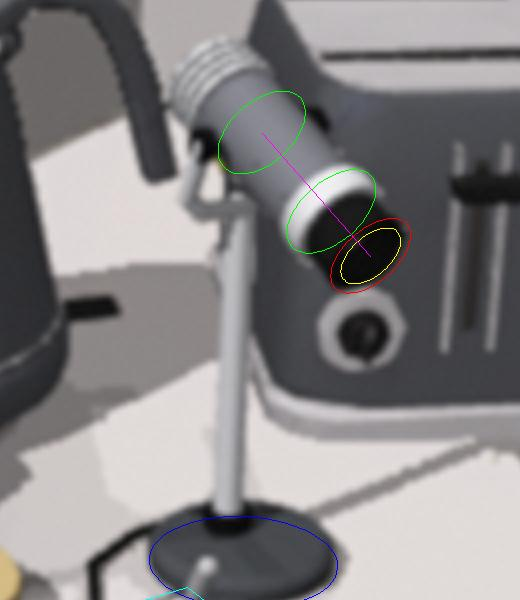

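```bash
sed -i "s/('scene',m,(371.8,203.4)),('scene',piv,(345.5,172.5)),('top',piv,(409,198.8)),('scene',box,(325.5,296.2)),('top',box,(342.5,249))/('scene',m,(370.7,202.7)),('scene',piv,(344.6,172)),('top',piv,(408.5,198.3)),('top',m,(393.7,245.5)),('scene',box,(325,295.7)),('top',box,(342,248.5))/" fit.py; python3 fit.py
python3 - <<'E'
from h import *
print(tri((370.7,202.7),(393.7,245.5)),tri((344.6,172),(408.5,198.3)))
E
```

```text
[ 0.56112205 -0.39937674 -0.40963544  0.35001148] [-23.47038193  20.05418053] [[0.8, 0.3], [-0.6, 0.5], [0.2, -0.4], [-0.6, 0.4], [0.2, -0.8], [0.1, -0.3]]
mouth [ 0.48702005 -0.36720182  0.18550986] axis [ 0.86165111 -0.37412706  0.34290859] foot [ 0.56112205 -0.39937674  0.        ] box [ 0.52618047 -0.29153851  0.03      ]
(array([ 0.48828261, -0.36807595,  0.18533589]), np.float64(0.0012187514363797534)) (array([ 0.55971569, -0.39867722,  0.21651868]), np.float64(0.00041432231668068104))
```

View pics/ov_scene.png

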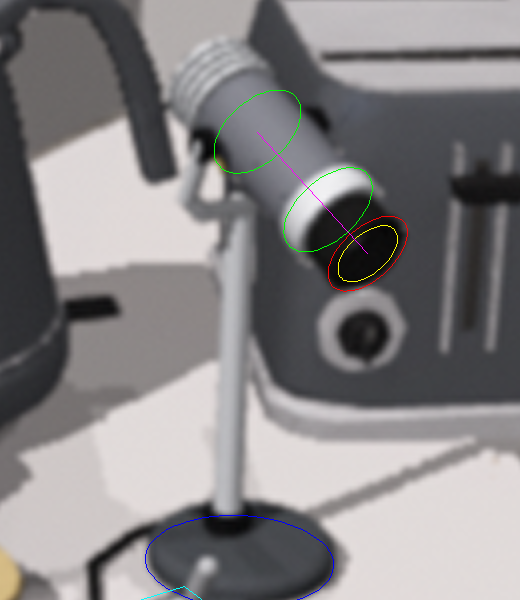

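View pics/ov_top.png

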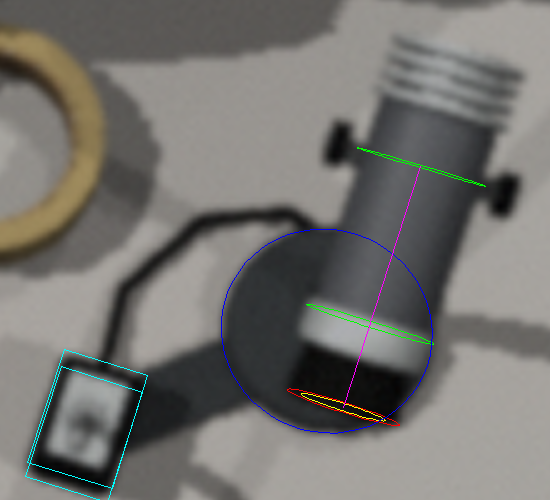

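Call:
apply_moves(
  steps=[
    {"x": 1.5,"y": 1.8,"grip": 255},
    {"x": 3,"y": 3.6,"grip": 255},
    {"x": 3,"y": 3.6,"grip": 255},
    {"x": 3,"y": 3.6,"grip": 255},
    {"x": 3,"y": 3.6,"grip": 255},
    {"x": 3,"y": 3.6,"grip": 255},
    {"x": 3,"y": 3.6,"grip": 255},
    {"x": 3,"y": 3.6,"grip": 255},
  ],
  force=30,
)

```text
validation failed for argument at $.st...
```

Call:
apply_moves(
  steps=[
    {"x": 3,"y": 3.6,"grip": 255},
    {"x": 3,"y": 3.6,"grip": 255},
    {"x": 3,"y": 3.6,"grip": 255},
    {"x": 3,"y": 3.6,"grip": 255},
    {"x": 3,"y": 3.6,"grip": 255},
    {"x": 3,"y": 3.6,"grip": 255},
    {"x": 3,"y": 3.6,"grip": 255},
    {"grip": 255},
  ],
)

```text
validation failed for argument at $.st...
```

Call:
apply_moves(
  steps=[
    {"x": 1.5,"y": 1.8,"z": 0,"twist": 0,"grip": 255},
    {"x": 3,"y": 3.6,"z": 0,"twist": 0,"grip": 255},
    {"x": 3,"y": 3.6,"z": 0,"twist": 0,"grip": 255},
    {"x": 3,"y": 3.6,"z": 0,"twist": 0,"grip": 255},
    {"x": 3,"y": 3.6,"z": 0,"twist": 0,"grip": 255},
    {"x": 3,"y": 3.6,"z": 0,"twist": 0,"grip": 255},
    {"x": 3,"y": 3.6,"z": 0,"twist": 0,"grip": 255},
    {"x": 3,"y": 3.6,"z": 0,"twist": 0,"grip": 255},
  ],
  force=30,
)

```text
t: 1.7
position: [0.3557, 0.2222, 0.2317]
eef_rot: [-3.141, -0.0, -0.443]
ft_force: [0.8, -0.3, -0.4]
grip_width: 0.0001
```

Call:
apply_moves(
  steps=[
    {"x": 3,"y": 3.6,"z": 0,"twist": 0,"grip": 255},
    {"x": 3,"y": 3.6,"z": 0,"twist": 0,"grip": 255},
    {"x": 3,"y": 3.6,"z": 0,"twist": 0,"grip": 255},
    {"x": 3,"y": 3.6,"z": 0,"twist": 0,"grip": 255},
    {"x": 3,"y": 3.6,"z": 0,"twist": 0,"grip": 255},
    {"x": 3,"y": 3.6,"z": 0,"twist": 0,"grip": 255},
    {"x": 3,"y": 3.6,"z": 0,"twist": 0,"grip": 255},
    {"x": 2.5,"y": 3,"z": 0,"twist": 0,"grip": 255},
  ],
)

```text
t: 2.5
position: [0.447, -0.1339, 0.2317]
eef_rot: [-3.141, -0.001, -0.445]
ft_force: [1.0, 0.4, 0.2]
grip_width: 0.0001
```

Call:
apply_moves(
  steps=[
    {"x": 2.5,"y": 3.2,"z": 0,"twist": 0,"grip": 255},
    {"x": 2.5,"y": 3.2,"z": 1,"twist": 0,"grip": 255},
    {"x": 1.3,"y": 1.5,"z": 3,"twist": 0,"grip": 255},
    {"x": 0,"y": 0,"z": 3,"twist": -2,"grip": 255},
    {"x": 0,"y": 0,"z": 2,"twist": 0,"grip": 255},
    {"x": 0,"y": 0,"z": 0,"twist": 0,"grip": 255},
  ],
)

```text
t: 3.1
position: [0.4676, -0.2298, 0.1384]
eef_rot: [3.14, 0.007, -0.41]
ft_force: [0.2, -0.1, 0.0]
grip_width: -0.0001
```

Call:
apply_moves(
  steps=[
    {"x": 1.4,"y": 1.7,"z": 1,"twist": 0,"grip": 255},
    {"x": 1.2,"y": 1.6,"z": 2,"twist": 0,"grip": 255},
    {"x": 0,"y": 0,"z": 3,"twist": 0,"grip": 255},
    {"x": 0,"y": 0,"z": 2.5,"twist": 0,"grip": 255},
    {"x": 0,"y": 0,"z": 0.3,"twist": 0,"grip": 255},
    {"x": 0,"y": 0,"z": 0,"twist": 0,"grip": 255},
  ],
)

```text
t: 3.7
position: [0.4812, -0.2708, 0.0542]
eef_rot: [3.141, -0.001, -0.408]
ft_force: [0.2, 0.5, -0.0]
grip_width: -0.0001
```

```bash
python3 - <<'E'
from bench import cams
import cv2
from h import *
p=cams.get_image("scene");cv2.imwrite("pics/s1.png",p["image"][:,:,::-1])
crop('pics/s1.png',250,170,160,150,5,'pics/s1c.png')
im=cv2.imread('pics/s1c.png');cv2.imwrite('pics/s1c.png',im[:600])
crop('pics/s1.png',270,200,130,120,5,'pics/s1c.png')
E
```

```text
(no output)
```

View pics/s1c.png

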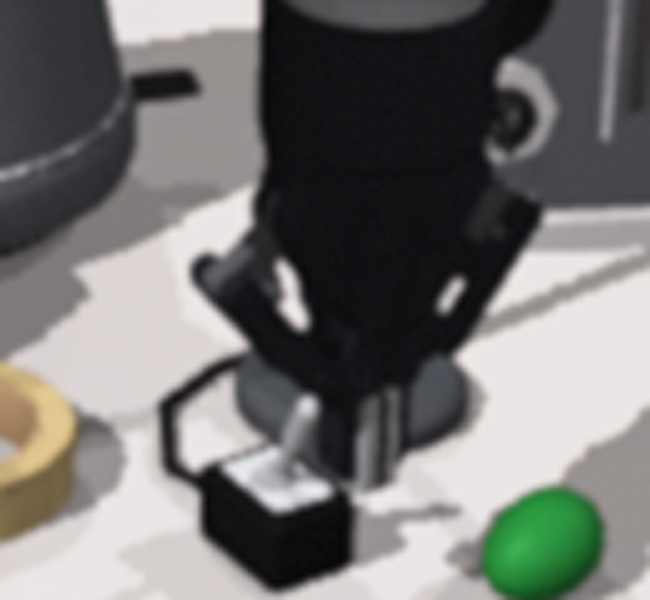

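Call:
apply_moves(
  steps=[
    {"x": 0.8,"y": 0,"z": 0.4,"twist": 0,"grip": 255},
    {"x": 0.7,"y": 0,"z": 0,"twist": 0,"grip": 255},
    {"x": 0.6,"y": 0,"z": 0,"twist": 0,"grip": 255},
    {"x": 0.6,"y": 0,"z": 0,"twist": 0,"grip": 255},
    {"x": 0.6,"y": 0,"z": 0,"twist": 0,"grip": 255},
    {"x": 0.6,"y": 0,"z": 0,"twist": 0,"grip": 255},
    {"x": 0.4,"y": 0,"z": 0,"twist": 0,"grip": 255},
    {"x": 0,"y": 0,"z": 0,"twist": 0,"grip": 255},
  ],
)

```text
t: 4.55
position: [0.5206, -0.288, 0.0491]
eef_rot: [-3.142, -0.001, -0.409]
ft_force: [-1.0, -0.2, 1.3]
grip_width: -0.0001
```

```bash
python3 - <<'E'
from bench import cams
import cv2
from h import *
p=cams.get_image("scene");cv2.imwrite("pics/s2.png",p["image"][:,:,::-1])
crop('pics/s2.png',290,240,90,75,8,'pics/s2c.png')
E
```

```text
(no output)
```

View pics/s2c.png

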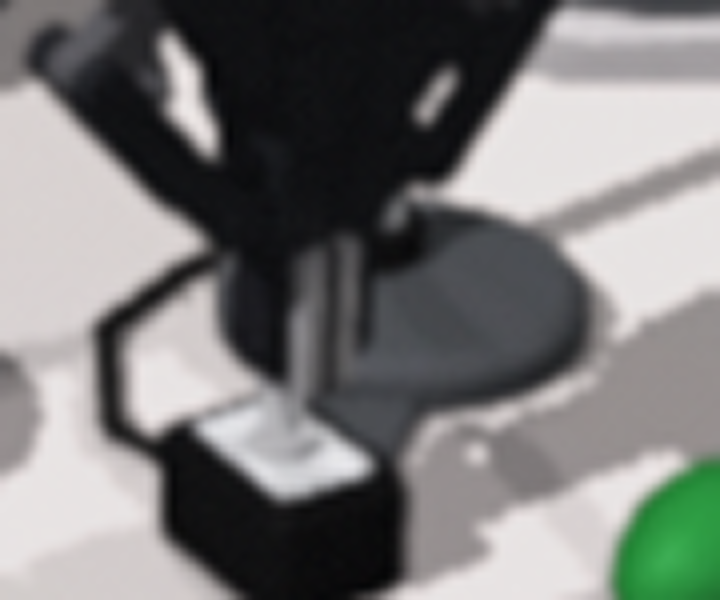

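Call:
apply_moves(
  steps=[
    {"x": 0.4,"y": 0,"z": 0,"twist": 0,"grip": 255},
    {"x": 0.4,"y": 0,"z": 0,"twist": 0,"grip": 255},
    {"x": 0.4,"y": 0,"z": 0,"twist": 0,"grip": 255},
    {"x": 0,"y": 0,"z": 0,"twist": 0,"grip": 255},
  ],
)

```text
t: 5.0
position: [0.5233, -0.2897, 0.0482]
eef_rot: [3.141, 0.019, -0.411]
ft_force: [-13.7, 9.6, 12.0]
grip_width: 0.0001
```

Call:
apply_moves(
  steps=[
    {"x": -2,"y": 0,"z": 0,"twist": 0,"grip": 255},
    {"x": -3,"y": 0,"z": -1,"twist": 0,"grip": 255},
    {"x": -3,"y": 0,"z": -2,"twist": 0,"grip": 255},
    {"x": -2,"y": 0,"z": -4,"twist": 0,"grip": 200},
    {"x": 0,"y": 0,"z": -4.5,"twist": 0,"grip": 120},
    {"x": 0,"y": 0,"z": -4.5,"twist": 0,"grip": 60},
    {"x": 0,"y": 0,"z": -4.5,"twist": 0,"grip": 0},
    {"x": 0,"y": 0,"z": 0,"twist": 0,"grip": 0},
  ],
)

```text
t: 5.8
position: [0.4438, -0.2544, 0.2623]
eef_rot: [-3.141, -0.019, -0.407]
ft_force: [1.6, -0.3, 0.0]
grip_width: 0.0722
```

```bash
python3 - <<'E'
from bench import cams
import cv2
from h import *
for n in('scene','top'):
    p=cams.get_image(n);cv2.imwrite(f"pics/{n}3.png",p["image"][:,:,::-1])
crop('pics/scene3.png',240,150,160,150,4,'pics/s3c.png')
crop('pics/top3.png',315,160,130,110,6,'pics/t3c.png')
E
```

```text
(no output)
```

View pics/scene3.png

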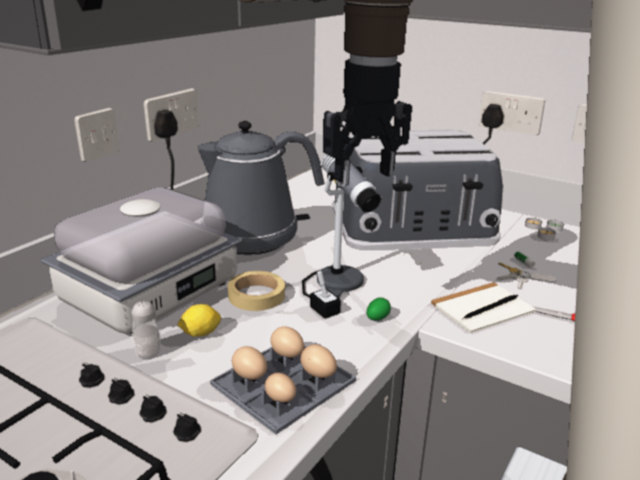

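View pics/t3c.png

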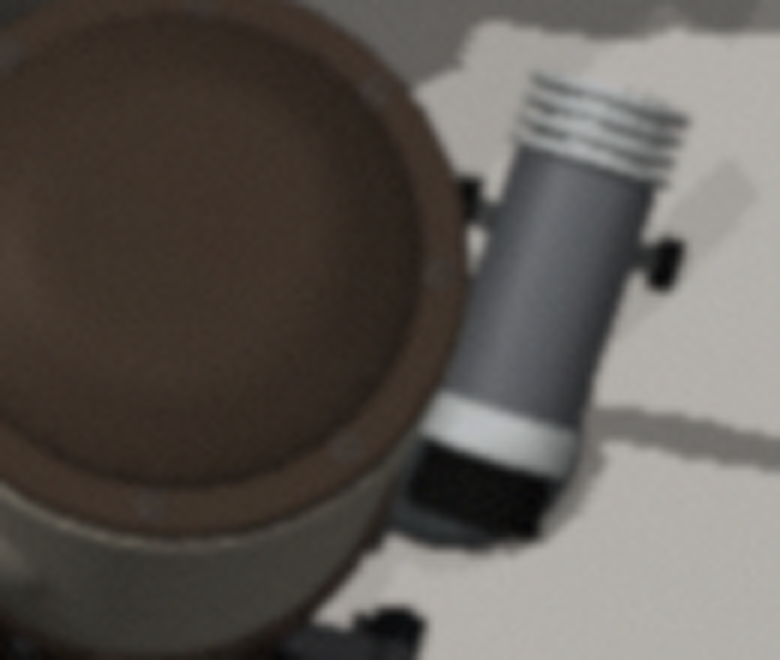

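```bash
python3 - <<'E'
from h import *
crop('pics/scene3.png',295,255,80,60,10,'pics/s3d.png')
p=np.load('lamp.npy')
from fit import frames
o,Rl,*_=frames(p)
for th in (0,.8,1.0):
    a=th-.5
    t=o+Rl@np.array([-.075+.04*np.sin(a),.085,.03+.04*np.cos(a)]);print(th,t,(proj('scene',t)-[295,255]+.5)*10)
E
```

```text
0 [ 0.50859003 -0.28390078  0.0651033 ] [[377.21135885 273.84572161]]
0.8 [ 0.53702329 -0.29624644  0.06821346] [[274.32231501 182.1195393 ]]
1.0 [ 0.5437709  -0.29917623  0.0651033 ] [[250.00853291 180.53939602]]
```

View pics/s3d.png

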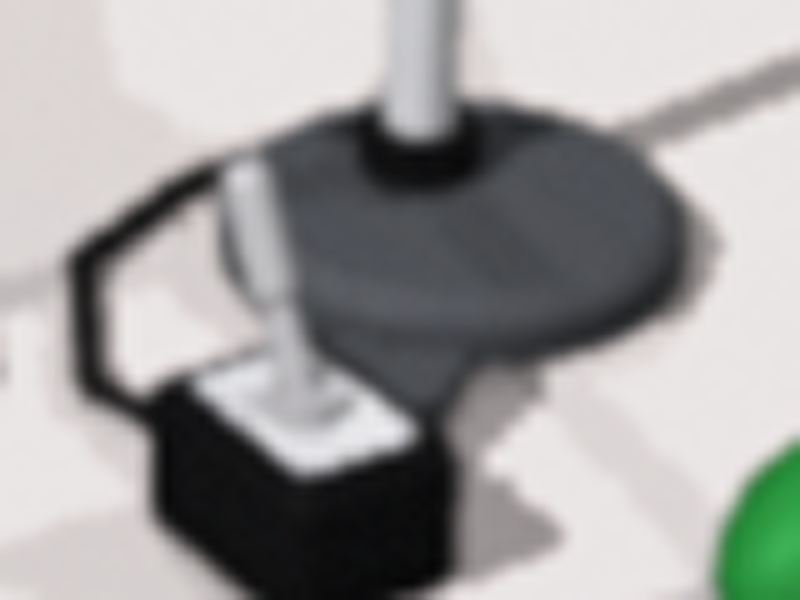

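Call:
apply_moves(
  steps=[
    {"x": 0,"y": 2,"z": 0,"twist": 0,"grip": 0},
    {"x": 0,"y": 3,"z": 1.5,"twist": 0,"grip": 0},
    {"x": 0,"y": 2.6,"z": 3,"twist": 0,"grip": 0},
    {"x": 0,"y": 1,"z": 3,"twist": 0,"grip": 0},
    {"x": 0,"y": 0,"z": 1.7,"twist": 0,"grip": 0},
    {"x": 0,"y": 0,"z": 0,"twist": 0,"grip": 0},
    {"x": 0,"y": 0,"z": 0,"twist": 0,"grip": 0},
  ],
)

```text
t: 6.6
position: [0.405, -0.3317, 0.1616]
eef_rot: [3.141, 0.001, -0.409]
ft_force: [-0.5, -0.3, 1.0]
grip_width: 0.0854
```

```bash
cat > st.py <<'E'
from h import *
from bench import telemetry
from fit import frames
s=telemetry.read_state();P=s['position'];o,Rl,piv,Rh,m=frames(np.load('lamp.npy'))
print('t',s['t'],'tcp',P.round(4),'rot',np.round(s['eef_rot'],3),'lampframe',((P-o)@Rl).round(4),'mouth lf',((m-o)@Rl).round(4),'w',s['grip_width'],'F',np.round(s['ft_force'],1))
E
python3 st.py
```

```text
t 6.6 tcp [ 0.405  -0.3317  0.1616] rot [ 3.141e+00  1.000e-03 -4.090e-01] lampframe [-1.701e-01 -1.000e-04  1.616e-01] mouth lf [-0.0808  0.      0.1855] w 0.0853869366594711 F [-0.5 -0.3  1. ]
```

Call:
apply_moves(
  steps=[
    {"x": 2,"y": 0,"z": -0.8,"twist": 0,"grip": 0},
    {"x": 3,"y": 0,"z": 0,"twist": 0,"grip": 0},
    {"x": 3,"y": 0,"z": 0,"twist": 0,"grip": 0},
    {"x": 2,"y": 0,"z": 0,"twist": 0,"grip": 0},
    {"x": 0.9,"y": 0,"z": 0,"twist": 0,"grip": 0},
    {"x": 0,"y": 0,"z": 0,"twist": 0,"grip": 0},
  ],
)

```text
t: 7.2
position: [0.5061, -0.375, 0.1707]
eef_rot: [3.142, -0.001, -0.408]
ft_force: [-0.1, 0.1, -0.1]
grip_width: 0.0856
```

```bash
python3 - <<'E'
from bench import cams
import cv2
from h import *
for n in('scene','top'):
    p=cams.get_image(n);cv2.imwrite(f"pics/{n}4.png",p["image"][:,:,::-1])
crop('pics/scene4.png',280,60,160,140,4,'pics/s4c.png')
E
python3 st.py
```

```text
t 7.3 tcp [ 0.5045 -0.3745  0.1706] rot [-3.141  0.    -0.409] lampframe [-0.0618  0.0003  0.1706] mouth lf [-0.0808  0.      0.1855] w 0.08580215405777658 F [-0.8 -0.4 -0.2]
```

View pics/s4c.png

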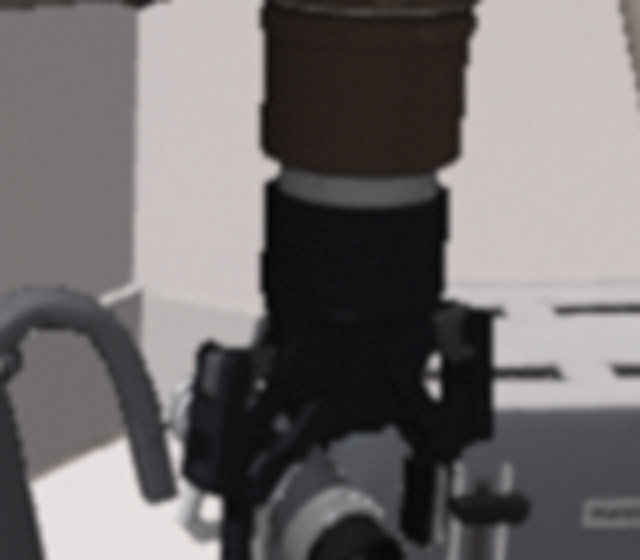

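Head lies between the open fingers; close on it.

Call:
apply_moves(
  steps=[
    {"x": 0,"y": 0,"z": 0,"twist": 0,"grip": 120},
    {"x": 0,"y": 0,"z": 0,"twist": 0,"grip": 200},
    {"x": 0,"y": 0,"z": 0,"twist": 0,"grip": 255},
    {"x": 0,"y": 0,"z": 0,"twist": 0,"grip": 255},
    {"x": 0,"y": 0,"z": 0,"twist": 0,"grip": 255},
    {"x": 0,"y": 0,"z": 0,"twist": 0,"grip": 255},
  ],
  force=70,
)

```text
t: 7.9
position: [0.5046, -0.3749, 0.171]
eef_rot: [3.141, 0.0, -0.409]
ft_force: [-2.9, 2.3, 4.5]
grip_width: 0.043
```

Call:
apply_moves(
  steps=[
    {"x": -0.1,"y": 0,"z": -0.3,"twist": 0,"grip": 255},
    {"x": -0.1,"y": 0,"z": -0.3,"twist": 0,"grip": 255},
    {"x": -0.1,"y": 0,"z": -0.3,"twist": 0,"grip": 255},
    {"x": 0,"y": 0,"z": 0,"twist": 0,"grip": 255},
  ],
)

```text
t: 8.3
position: [0.5037, -0.3744, 0.1741]
eef_rot: [-3.14, -0.001, -0.41]
ft_force: [8.7, -8.1, -18.8]
grip_width: 0.0426
```

Call:
apply_moves(
  steps=[
    {"x": -0.1,"y": 0,"z": -0.4,"twist": 0,"grip": 255},
    {"x": -0.1,"y": 0,"z": -0.4,"twist": 0,"grip": 255},
    {"x": -0.05,"y": 0,"z": -0.4,"twist": 0,"grip": 255},
    {"x": 0,"y": 0,"z": 0,"twist": 0,"grip": 255},
  ],
)

```text
t: 8.7
position: [0.4997, -0.3725, 0.1845]
eef_rot: [-3.139, 0.005, -0.41]
ft_force: [4.7, -9.3, -19.8]
grip_width: 0.0428
```

Call:
apply_moves(
  steps=[
    {"x": 0,"y": 0,"z": -0.3,"twist": 0,"grip": 255},
    {"x": 0,"y": 0,"z": -0.2,"twist": 0,"grip": 255},
    {"x": 0,"y": 0,"z": 0,"twist": 0,"grip": 255},
  ],
)

```text
t: 9.0
position: [0.4988, -0.3721, 0.1886]
eef_rot: [-3.139, 0.008, -0.411]
ft_force: [4.7, -8.8, -21.0]
grip_width: 0.0425
```

Call:
apply_moves(
  steps=[
    {"x": 0,"y": 0,"z": 0.6,"twist": 0,"grip": 255},
    {"x": 0,"y": 0,"z": 0,"twist": 0,"grip": 100},
    {"x": 0,"y": 0,"z": 0,"twist": 0,"grip": 0},
    {"x": 0,"y": 0,"z": 0,"twist": 0,"grip": 0},
    {"x": 0,"y": 0,"z": 0,"twist": 0,"grip": 0},
  ],
)

```text
t: 9.5
position: [0.5003, -0.3728, 0.191]
eef_rot: [3.142, -0.002, -0.409]
ft_force: [0.5, 0.1, -0.2]
grip_width: 0.0855
```

Call:
apply_moves(
  steps=[
    {"x": -2,"y": 0,"z": 0,"twist": 0,"grip": 0},
    {"x": -4,"y": 0,"z": 0,"twist": 0,"grip": 0},
    {"x": -4,"y": 0,"z": 0,"twist": 0,"grip": 0},
    {"x": -1,"y": -3,"z": -1,"twist": 0,"grip": 0},
    {"x": 0,"y": -4.5,"z": -1,"twist": 0,"grip": 0},
    {"x": 0,"y": -4.5,"z": 0,"twist": 0,"grip": 0},
    {"x": 0,"y": -4.5,"z": 0,"twist": 0,"grip": 0},
    {"x": 0,"y": -4.5,"z": 0,"twist": 0,"grip": 0},
  ],
)

```text
t: 10.3
position: [0.4831, -0.1347, 0.2112]
eef_rot: [-3.141, -0.002, -0.409]
ft_force: [0.5, -0.3, 0.9]
grip_width: 0.0854
```

Call:
apply_moves(
  steps=[
    {"x": 0,"y": -4,"z": 0,"twist": -3,"grip": 0},
    {"x": 0,"y": -3,"z": 0,"twist": -4,"grip": 0},
    {"x": 0,"y": 0,"z": 0,"twist": -5,"grip": 0},
    {"x": 0,"y": 0,"z": 0,"twist": 0,"grip": 0},
  ],
)

```text
t: 10.7
position: [0.5093, -0.0705, 0.2106]
eef_rot: [-3.141, -0.001, -0.198]
ft_force: [-0.7, -0.1, -0.1]
grip_width: 0.0852
```

```bash
python3 - <<'E'
from bench import cams
import cv2
from h import *
for n in('scene','top'):
    p=cams.get_image(n);cv2.imwrite(f"pics/{n}5.png",p["image"][:,:,::-1])
crop('pics/scene5.png',310,130,80,80,8,'pics/s5c.png')
im=cv2.imread('pics/s5c.png');cv2.imwrite('pics/s5c.png',im[:600])
crop('pics/top5.png',335,165,100,90,7,'pics/t5c.png')
E
python3 st.py
```

```text
t 10.8 tcp [ 0.5088 -0.0716  0.2105] rot [-3.141 -0.    -0.201] lampframe [-0.1785  0.2798  0.2105] mouth lf [-0.0808  0.      0.1855] w 0.08568026515998202 F [-0.5  0.1 -0.2]
```

View pics/s5c.png

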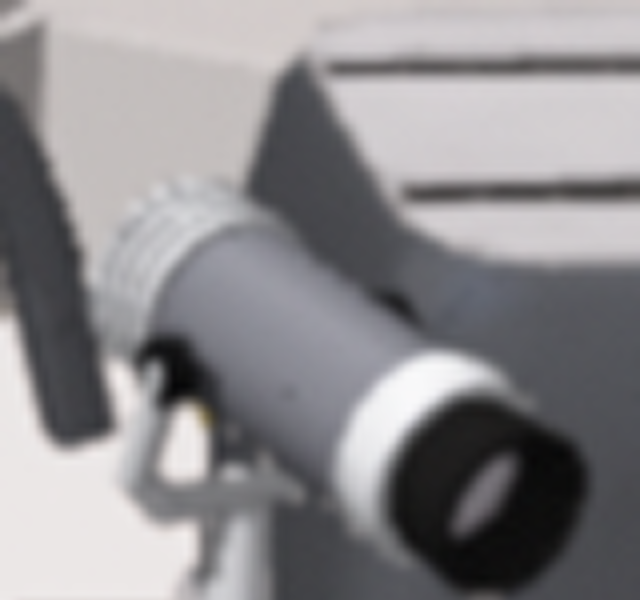

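View pics/t5c.png

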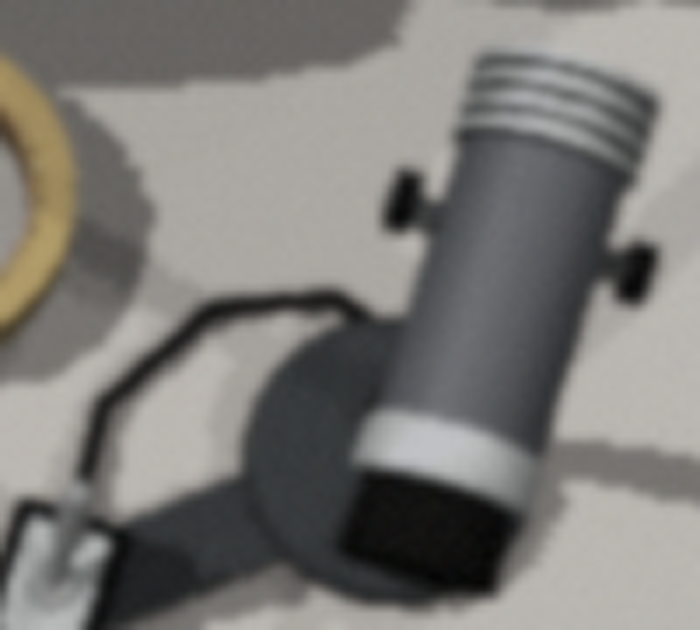

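View pics/scene5.png

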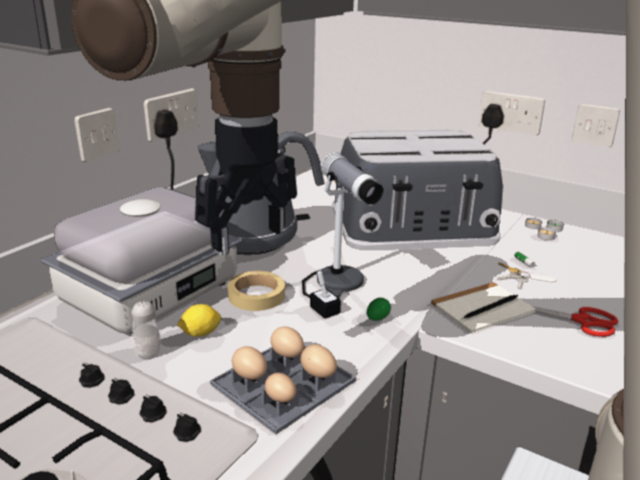

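```bash
cat > ov.py <<'E'
from fit import *
def ov(src,n,p,roi,k,out,extra=[]):
    o,Rl,piv,Rh,m=frames(p)
    im=cv2.resize(cv2.imread(src),None,fx=k,fy=k,interpolation=cv2.INTER_CUBIC)
    def dr(P,c):
        q=((proj(n,P)+.5)*k).astype(int);cv2.polylines(im,[q.reshape(-1,1,2)],False,c,1)
    a=np.linspace(0,2*np.pi,60)
    circ=lambda r,xx:(m+np.outer(np.full(60,xx),Rh[:,0])+np.outer(r*np.cos(a),Rh[:,1])+np.outer(r*np.sin(a),Rh[:,2]))
    dr(circ(.02,0),(0,0,255));dr(circ(.015,0),(0,255,255));dr(circ(.02,.018),(0,255,0));dr(np.array([m,piv]),(255,0,255))
    for P,c in extra: dr(P,c)
    x,y,w,h=roi;return im[y*k:(y+h)*k,x*k:(x+w)*k]
E
python3 - <<'E'
from ov import *
p=np.load('lamp.npy');S=[];T=[]
for t in (.04,.08,.12):
    p[3]=t;print(t,frames(p)[4],proj('scene',frames(p)[4]),proj('top',frames(p)[4]))
    S.append(ov('pics/scene5.png','scene',p,(345,165,43,48),6,''));T.append(ov('pics/top5.png','top',p,(375,165,60,90),4,''))
cv2.imwrite('pics/ss.png',np.hstack(S));cv2.imwrite('pics/tt.png',np.hstack(T))
E
```

```text
0.04 [ 0.48230027 -0.36515249  0.21156092] [[374.36627378 189.36931834]] [[394.73162728 245.24812673]]
0.08 [ 0.48248946 -0.36523464  0.20812734] [[374.15844352 191.27670894]] [[394.43882324 245.60221573]]
0.12 [ 0.48280446 -0.36537141  0.20470475] [[373.90017748 193.14593102]] [[394.17150991 245.87614808]]
```

View pics/ss.png

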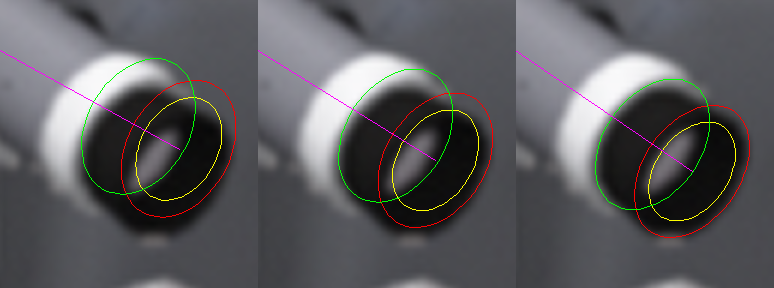

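View pics/tt.png

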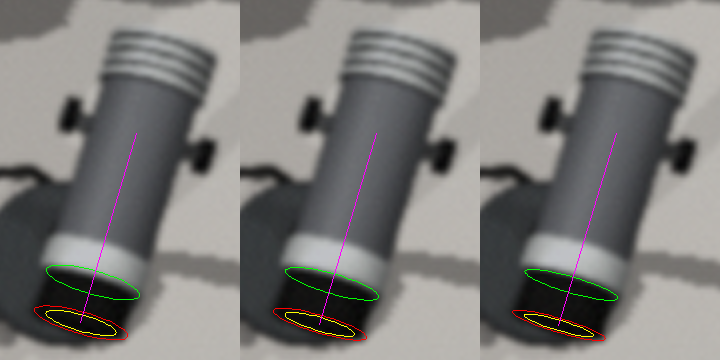

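Call:
apply_moves(
  steps=[
    {"x": -2.2,"y": -0.4,"z": 0,"twist": 0,"grip": 85},
    {"x": -2.4,"y": -0.4,"z": 1,"twist": 0,"grip": 85},
    {"x": -2,"y": -0.4,"z": 3,"twist": 0,"grip": 85},
    {"x": 0,"y": 0,"z": 4,"twist": 0,"grip": 85},
    {"x": 0,"y": 0,"z": 2.5,"twist": 0,"grip": 85},
    {"x": 0,"y": 0,"z": 0,"twist": 0,"grip": 85},
    {"x": 0,"y": 0,"z": 0,"twist": 0,"grip": 85},
  ],
  force=25,
)

```text
t: 11.5
position: [0.4471, -0.0472, 0.106]
eef_rot: [3.141, -0.001, -0.201]
ft_force: [-0.2, -0.1, -0.5]
grip_width: 0.0569
```

```bash
python3 - <<'E'
from bench import cams
import cv2
from h import *
for n in('scene',):
    p=cams.get_image(n);cv2.imwrite(f"pics/{n}6.png",p["image"][:,:,::-1])
crop('pics/scene6.png',200,280,160,120,5,'pics/s6c.png')
E
python3 st.py
```

```text
t 11.55 tcp [ 0.4478 -0.0469  0.1067] rot [-3.141e+00 -3.000e-03 -2.000e-01] lampframe [-0.2443  0.2781  0.1067] mouth lf [-0.0808  0.      0.1855] w 0.05721830817630125 F [-0.2 -0.   0.8]
```

View pics/s6c.png

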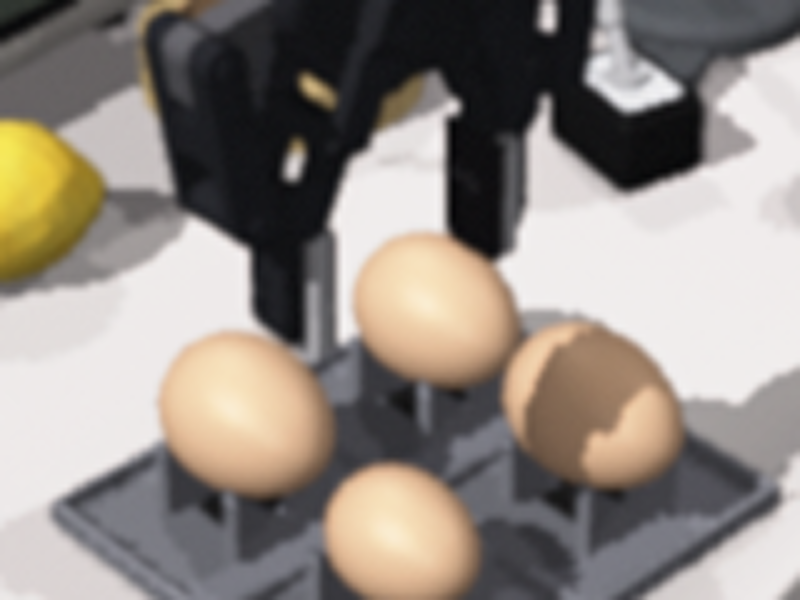

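```bash
python3 - <<'E'
from h import *
P=np.array([.4478,-.0469,.1067]);yd=np.array([.2,.98,0])
print(proj('scene',P),proj('scene',P+yd*.028),proj('scene',P-yd*.028),proj('scene',[.444,-.0465,.032]))
E
```

```text
[[277.88325738 340.26679226]] [[261.63804567 349.02434384]] [[293.40888204 331.89715933]] [[280.32653479 387.05173564]]
```

Call:
apply_moves(
  steps=[
    {"x": -0.1,"y": 0,"z": 2,"twist": 0,"grip": 85},
    {"x": 0,"y": 0,"z": 3,"twist": 0,"grip": 85},
    {"x": 0,"y": 0,"z": 2.5,"twist": 0,"grip": 85},
    {"x": 0,"y": 0,"z": 1.5,"twist": 0,"grip": 85},
    {"x": 0,"y": 0,"z": 0.2,"twist": 0,"grip": 85},
    {"x": 0,"y": 0,"z": 0,"twist": 0,"grip": 85},
  ],
)

```text
t: 12.15
position: [0.4469, -0.0464, 0.0143]
eef_rot: [-3.141, -0.002, -0.2]
ft_force: [-0.4, -0.2, 0.7]
grip_width: 0.0566
```

```bash
python3 - <<'E'
from bench import cams
import cv2
from h import *
p=cams.get_image('scene');cv2.imwrite(f"pics/scene7.png",p["image"][:,:,::-1])
crop('pics/scene7.png',200,310,160,120,5,'pics/s7c.png')
E
python3 st.py
```

```text
t 12.2 tcp [ 0.447  -0.0463  0.0146] rot [-3.14e+00 -3.00e-03 -1.99e-01] lampframe [-0.2453  0.2784  0.0146] mouth lf [-0.0808  0.      0.1855] w 0.05679281500684421 F [-0.2  0.8  0.1]
```

View pics/s7c.png

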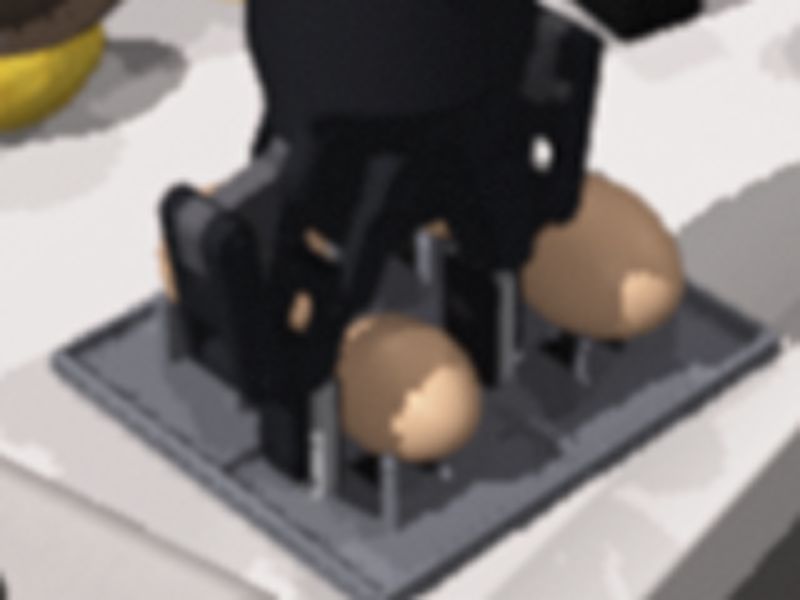

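Call:
apply_moves(
  steps=[
    {"x": 0,"y": 0,"z": 0,"twist": 0,"grip": 120},
    {"x": 0,"y": 0,"z": 0,"twist": 0,"grip": 160},
    {"x": 0,"y": 0,"z": 0,"twist": 0,"grip": 200},
    {"x": 0,"y": 0,"z": 0,"twist": 0,"grip": 200},
    {"x": 0,"y": 0,"z": 0,"twist": 0,"grip": 200},
  ],
  force=30,
)

```text
t: 12.7
position: [0.4461, -0.0472, 0.0146]
eef_rot: [3.141, -0.001, -0.199]
ft_force: [-0.2, -4.7, 4.7]
grip_width: 0.0353
```

Call:
apply_moves(
  steps=[
    {"x": 0,"y": 0,"z": -1,"twist": 0,"grip": 200},
    {"x": 0,"y": 0,"z": -1.5,"twist": 0,"grip": 200},
    {"x": 0,"y": 0,"z": -2,"twist": 0,"grip": 200},
    {"x": 0,"y": 0,"z": -3,"twist": 0,"grip": 200},
    {"x": 0,"y": 0,"z": -3,"twist": 0,"grip": 200},
    {"x": 0,"y": 0,"z": -2,"twist": 0,"grip": 200},
    {"x": 0,"y": 0,"z": 0,"twist": 0,"grip": 200},
  ],
)

```text
t: 13.4
position: [0.4477, -0.0459, 0.1422]
eef_rot: [-3.138, -0.008, -0.199]
ft_force: [0.5, -0.5, -0.8]
grip_width: 0.035
```

```bash
python3 - <<'E'
from bench import cams
import cv2
from h import *
p=cams.get_image('scene');cv2.imwrite(f"pics/scene8.png",p["image"][:,:,::-1])
crop('pics/scene8.png',200,270,160,150,4,'pics/s8c.png')
p=cams.get_image('top');cv2.imwrite(f"pics/top8.png",p["image"][:,:,::-1])
E
python3 st.py
```

```text
t 13.5 tcp [ 0.4454 -0.0463  0.1389] rot [-3.14e+00 -1.00e-03 -2.00e-01] lampframe [-0.2468  0.2778  0.1389] mouth lf [-0.0808  0.      0.1855] w 0.03531796134363713 F [-0.2 -0.3 -0.6]
```

View pics/s8c.png

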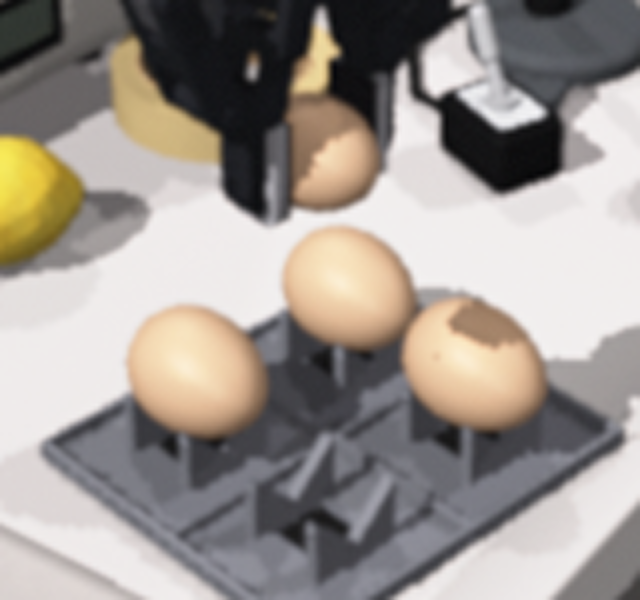

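```bash
python3 - <<'E'
from fit import *
m,e=tri((373.0,192.9),(394.,245.4));p=np.load('lamp.npy')
p[3]=.12
o,Rl,piv,Rh,mm=frames(p)
print(m,e,((m-o)@Rl),mm,(mm-o)@Rl)
s=0.5*(m+mm);print('mouth avg',s,(s-o)@Rl, (s-piv), np.linalg.norm(s-piv))
E
```

```text
[ 0.48392797 -0.36501892  0.20492622] 0.0007054309395530834 [-0.08449138  0.0007708   0.20492622] [ 0.48280446 -0.36537141  0.20470475] [-8.53815427e-02  2.43098633e-17  2.04704750e-01]
mouth avg [ 0.48336621 -0.36519517  0.20481548] [-0.08493646  0.0003854   0.20481548] [-0.07775584  0.03418158 -0.01018452] 0.08554574797743605
```

Call:
apply_moves(
  steps=[
    {"x": 0,"y": 2,"z": -2,"twist": 4,"grip": 200},
    {"x": 0,"y": 4,"z": -2,"twist": 4,"grip": 200},
    {"x": 0,"y": 4.5,"z": -1,"twist": 4,"grip": 200},
    {"x": 0,"y": 4.5,"z": 0,"twist": 0,"grip": 200},
    {"x": 0,"y": 4.5,"z": 0,"twist": 0,"grip": 200},
    {"x": 0,"y": 3,"z": 0,"twist": 0,"grip": 200},
    {"x": 0,"y": 0,"z": 0,"twist": 0,"grip": 200},
  ],
)

```text
t: 14.2
position: [0.3659, -0.2591, 0.1868]
eef_rot: [3.141, 0.004, -0.414]
ft_force: [0.0, -0.3, -0.7]
grip_width: 0.0349
```

```bash
python3 st.py
```

```text
t 14.2 tcp [ 0.3659 -0.2591  0.1868] rot [ 3.141  0.004 -0.414] lampframe [-0.2349  0.051   0.1868] mouth lf [-0.0808  0.      0.1855] w 0.03490638594832996 F [ 0.  -0.3 -0.7]
```

Call:
apply_moves(
  steps=[
    {"x": 2,"y": 2,"z": 0,"twist": 0,"grip": 200},
    {"x": 3,"y": 2,"z": 0,"twist": 0,"grip": 200},
    {"x": 3,"y": 1.1,"z": 0,"twist": 0,"grip": 200},
    {"x": 1.8,"y": 0,"z": 0,"twist": 0,"grip": 200},
    {"x": 0,"y": 0,"z": 0,"twist": 0,"grip": 200},
    {"x": 0,"y": 0,"z": 0,"twist": 0,"grip": 200},
  ],
)

```text
t: 14.8
position: [0.4374, -0.342, 0.1867]
eef_rot: [-3.141, 0.004, -0.409]
ft_force: [-0.3, -0.1, -0.4]
grip_width: 0.0356
```

```bash
cat > look.py <<'E'
import sys
from bench import cams,telemetry
from ov import *
tag=sys.argv[1];t=float(sys.argv[2]) if len(sys.argv)>2 else .12
p=np.load('lamp.npy');p[3]=t
o,Rl,piv,Rh,m=frames(p)
s=telemetry.read_state();R=Rn.from_euler('xyz',s['eef_rot']).as_matrix();T=s['position']
c=T+R@np.array([-.0022,0,-.0174])
ax=R[:,0]
# egg outline model: revolve profile; silhouette via convex hull
def egg(n):
    a=np.linspace(-1,1,40);b=np.linspace(0,2*np.pi,40)
    x=.024*a; r=[]
    for xi in x:
        x0=.0025
        u=(xi-x0)/(.0215 if xi>x0 else .0265);r.append(.0185*np.sqrt(max(0,1-u*u)))
    r=np.array(r)
    P=(c+x[:,None,None]*ax+r[:,None,None]*(np.cos(b)[None,:,None]*R[:,1]+np.sin(b)[None,:,None]*R[:,2])).reshape(-1,3)
    return P
for n,roi,k in (('scene',(335,160,70,70),8),('top',(360,170,75,110),5)):
    im=cams.get_image(n);f=f"pics/{n}_{tag}.png";cv2.imwrite(f,im["image"][:,:,::-1])
    I=ov(f,n,p,roi,k,'')
    h=cv2.convexHull(((proj(n,egg(n))+.5-np.array(roi[:2]))*k).astype(np.int32))
    raw=cv2.resize(cv2.imread(f),None,fx=k,fy=k,interpolation=cv2.INTER_CUBIC)[roi[1]*k:(roi[1]+roi[3])*k,roi[0]*k:(roi[0]+roi[2])*k].copy()
    cv2.polylines(I,[h],True,(255,255,0),1)
    O=np.hstack([raw,I]) if n=='top' else I
    cv2.imwrite(f'pics/{n}_{tag}_ov.png',O[:600]);
    if n=='scene':cv2.imwrite(f'pics/{n}_{tag}_raw.png',raw[:600])
tip=c+ax*.024
print('t',s['t'],'tcp lf',((T-o)@Rl).round(4),'tip in cup',((tip-m)@Rh).round(4),'w',s['grip_width'],'F',s['ft_force'].round(1),'rot',np.round(s['eef_rot'],3))
E
python3 look.py a
```

```text
t 14.8 tcp lf [-0.1363  0.0034  0.1867] tip in cup [-0.0289  0.0034  0.0028] w 0.03556781864245504 F [-0.3 -0.1 -0.4] rot [-3.141  0.004 -0.409]
```

View pics/scene_a_ov.png

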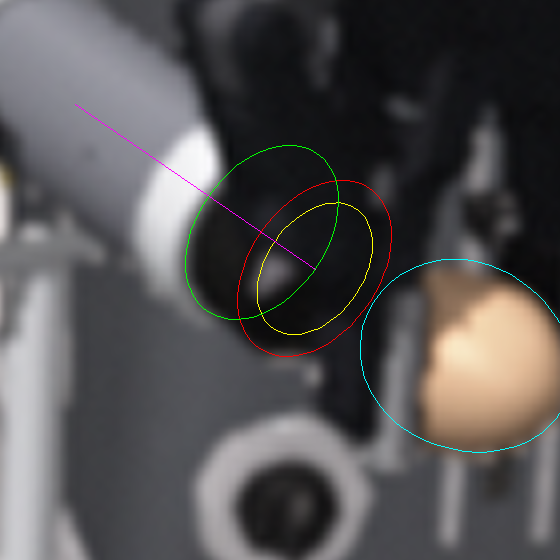

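View pics/top_a_ov.png

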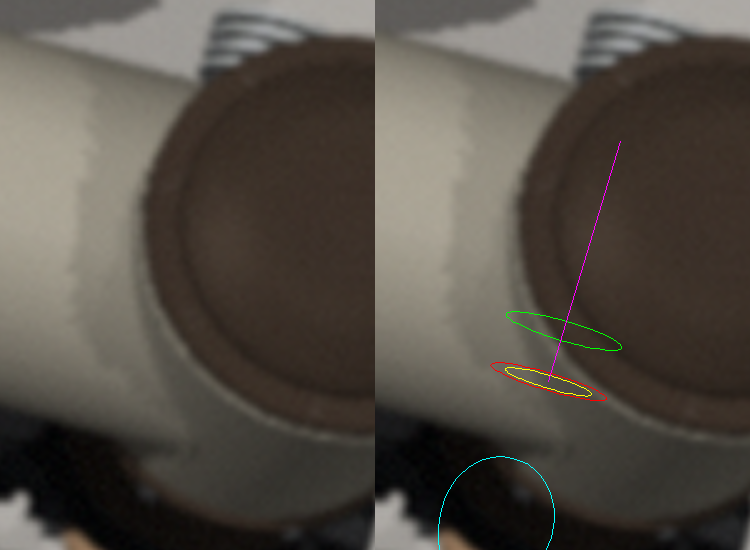

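View pics/scene_a_raw.png

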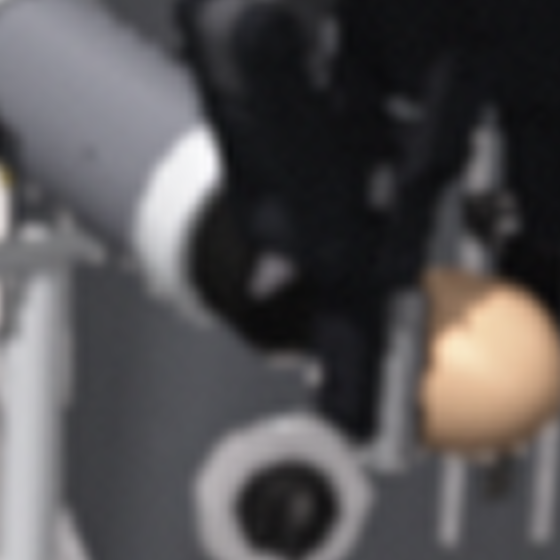

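Call:
apply_moves(
  steps=[
    {"x": 0.8,"y": 0.3,"z": -0.2,"twist": 0,"grip": 200},
    {"x": 0.8,"y": 0,"z": 0,"twist": 0,"grip": 200},
    {"x": 0.6,"y": 0,"z": 0,"twist": 0,"grip": 200},
    {"x": 0.2,"y": 0,"z": 0,"twist": 0,"grip": 200},
    {"x": 0,"y": 0,"z": 0,"twist": 0,"grip": 200},
    {"x": 0,"y": 0,"z": 0,"twist": 0,"grip": 200},
  ],
)

```text
t: 15.5
position: [0.4586, -0.3552, 0.1901]
eef_rot: [-3.142, 0.001, -0.409]
ft_force: [0.3, 0.6, 0.0]
grip_width: 0.0353
```

```bash
python3 look.py b
```

```text
t 15.5 tcp lf [-0.1116 -0.0003  0.1901] tip in cup [-0.0041 -0.0003  0.0033] w 0.035284457018048616 F [0.3 0.6 0. ] rot [-3.142e+00  1.000e-03 -4.090e-01]
```

View pics/scene_b_ov.png

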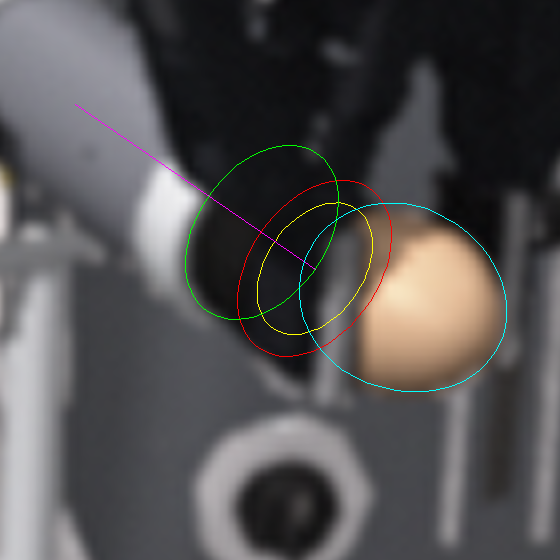

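View pics/scene_b_raw.png

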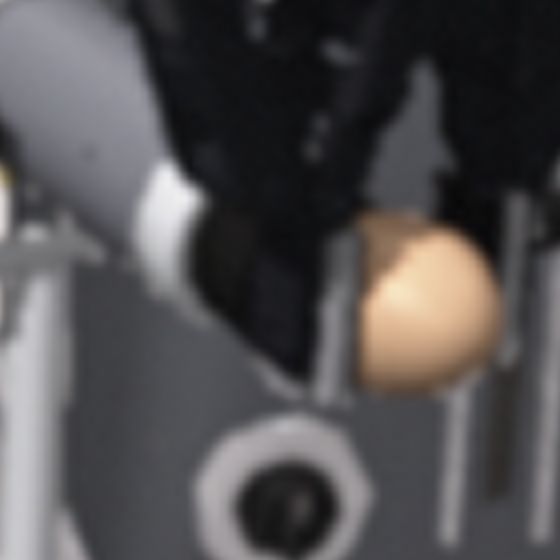

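Call:
apply_moves(
  steps=[
    {"x": 0.3,"y": -0.05,"z": 0,"twist": 0,"grip": 200},
    {"x": 0.3,"y": 0,"z": 0,"twist": 0,"grip": 200},
    {"x": 0.3,"y": 0,"z": 0,"twist": 0,"grip": 200},
    {"x": 0,"y": 0,"z": 0,"twist": 0,"grip": 200},
    {"x": 0,"y": 0,"z": 0,"twist": 0,"grip": 200},
  ],
)

```text
t: 16.1
position: [0.4672, -0.3583, 0.1899]
eef_rot: [-3.141, 0.001, -0.409]
ft_force: [0.0, 0.3, -1.9]
grip_width: 0.0349
```

```bash
python3 look.py c; python3 -c "
import cv2
a=cv2.imread('pics/scene_c_ov.png');b=cv2.imread('pics/scene_c_raw.png');import numpy as np
cv2.imwrite('pics/cc.png',cv2.resize(np.hstack([a,b]),(800,400)))"
```

```text
t 16.1 tcp lf [-0.1025  0.0003  0.1899] tip in cup [0.0049 0.0003 0.002 ] w 0.034940030679287304 F [ 0.   0.3 -1.9] rot [-3.141e+00  1.000e-03 -4.090e-01]
```

View pics/cc.png

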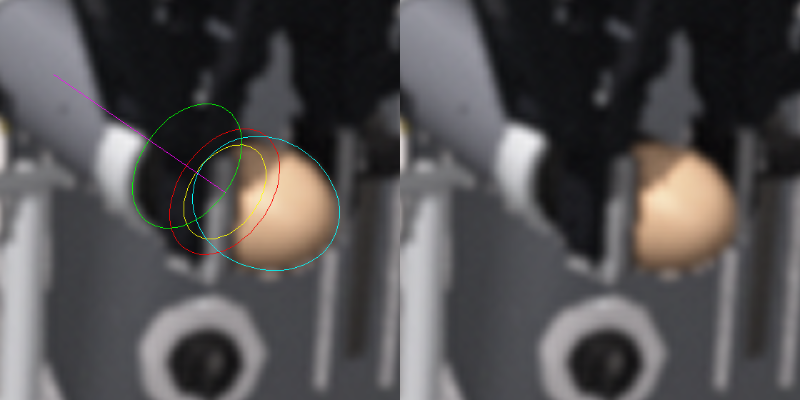

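Call:
apply_moves(
  steps=[
    {"x": 0,"y": 0,"z": 0,"twist": 0,"grip": 200},
    {"x": 0,"y": 0,"z": 0,"twist": 0,"grip": 200},
  ],
)

```text
t: 16.4
position: [0.4671, -0.3583, 0.1901]
eef_rot: [-3.141, 0.0, -0.409]
ft_force: [-0.0, 0.1, -2.3]
grip_width: 0.035
```

Call:
apply_moves(
  steps=[
    {"x": 0,"y": 0,"z": 0.1,"twist": 0,"grip": 200},
    {"x": 0,"y": 0,"z": 0,"twist": 0,"grip": 200},
    {"x": 0,"y": 0,"z": 0,"twist": 0,"grip": 200},
  ],
)

```text
t: 16.7
position: [0.4673, -0.3585, 0.1895]
eef_rot: [3.141, -0.0, -0.409]
ft_force: [-0.3, -0.4, -1.0]
grip_width: 0.0351
```

Call:
apply_moves(
  steps=[
    {"x": 0,"y": 0,"z": 0.1,"twist": 0,"grip": 200},
    {"x": 0,"y": 0,"z": 0,"twist": 0,"grip": 200},
    {"x": 0,"y": 0,"z": 0,"twist": 0,"grip": 200},
  ],
)

```text
t: 17.0
position: [0.4674, -0.3585, 0.1885]
eef_rot: [3.141, -0.001, -0.409]
ft_force: [0.3, 0.7, 0.5]
grip_width: 0.0356
```

Call:
apply_moves(
  steps=[
    {"x": 0,"y": 0,"z": 0.15,"twist": 0,"grip": 200},
    {"x": 0,"y": 0,"z": 0,"twist": 0,"grip": 200},
    {"x": 0,"y": 0,"z": 0,"twist": 0,"grip": 200},
  ],
)

```text
t: 17.3
position: [0.4672, -0.3584, 0.1867]
eef_rot: [3.142, 0.0, -0.409]
ft_force: [-0.3, 0.8, 0.0]
grip_width: 0.0353
```

Call:
apply_moves(
  steps=[
    {"x": 0,"y": 0,"z": 0.15,"twist": 0,"grip": 200},
    {"x": 0,"y": 0,"z": 0,"twist": 0,"grip": 200},
    {"x": 0,"y": 0,"z": 0,"twist": 0,"grip": 200},
  ],
)

```text
t: 17.6
position: [0.4672, -0.3584, 0.1852]
eef_rot: [3.142, 0.0, -0.409]
ft_force: [-0.7, -0.5, -0.6]
grip_width: 0.0353
```

Call:
apply_moves(
  steps=[
    {"x": 0,"y": 0,"z": 0.15,"twist": 0,"grip": 200},
    {"x": 0,"y": 0,"z": 0,"twist": 0,"grip": 200},
    {"x": 0,"y": 0,"z": 0,"twist": 0,"grip": 200},
  ],
)

```text
t: 17.9
position: [0.4672, -0.3584, 0.1837]
eef_rot: [3.142, 0.0, -0.409]
ft_force: [-0.3, 0.2, -0.3]
grip_width: 0.0354
```

Call:
apply_moves(
  steps=[
    {"x": 0,"y": 0,"z": 0.1,"twist": 0,"grip": 200},
    {"x": 0,"y": 0,"z": 0,"twist": 0,"grip": 200},
    {"x": 0,"y": 0,"z": 0,"twist": 0,"grip": 200},
  ],
)

```text
t: 18.2
position: [0.4672, -0.3584, 0.1828]
eef_rot: [3.142, 0.0, -0.409]
ft_force: [0.8, -0.1, 0.0]
grip_width: 0.0353
```

Call:
apply_moves(
  steps=[
    {"x": 0,"y": 0,"z": 0.1,"twist": 0,"grip": 200},
    {"x": 0,"y": 0,"z": 0,"twist": 0,"grip": 200},
    {"x": 0,"y": 0,"z": 0,"twist": 0,"grip": 200},
  ],
)

```text
t: 18.5
position: [0.4671, -0.3584, 0.1819]
eef_rot: [3.141, 0.0, -0.409]
ft_force: [-1.0, 0.5, 1.5]
grip_width: 0.035
```

Call:
apply_moves(
  steps=[
    {"x": 0,"y": 0,"z": 0.1,"twist": 0,"grip": 200},
    {"x": 0,"y": 0,"z": 0,"twist": 0,"grip": 200},
    {"x": 0,"y": 0,"z": 0,"twist": 0,"grip": 200},
  ],
)

```text
t: 18.8
position: [0.4671, -0.3584, 0.1812]
eef_rot: [3.141, 0.0, -0.409]
ft_force: [-2.6, 1.4, 4.3]
grip_width: 0.0352
```

Call:
apply_moves(
  steps=[
    {"x": 0,"y": 0,"z": -0.4,"twist": 0,"grip": 200},
    {"x": 0,"y": 0,"z": -0.25,"twist": 0,"grip": 200},
    {"x": 0,"y": 0.25,"z": 0,"twist": 0,"grip": 200},
    {"x": 0,"y": 0,"z": 0,"twist": 0,"grip": 200},
    {"x": 0,"y": 0,"z": 0,"twist": 0,"grip": 200},
  ],
)

```text
t: 19.3
position: [0.4662, -0.3607, 0.187]
eef_rot: [-3.141, 0.0, -0.409]
ft_force: [0.6, -0.6, -1.3]
grip_width: 0.0351
```

Call:
apply_moves(
  steps=[
    {"x": 0,"y": -0.25,"z": 0,"twist": 0,"grip": 200},
    {"x": 0,"y": -0.25,"z": 0,"twist": 0,"grip": 200},
    {"x": 0,"y": 0,"z": 0,"twist": 0,"grip": 200},
    {"x": 0,"y": 0,"z": 0,"twist": 0,"grip": 200},
  ],
)

```text
t: 19.7
position: [0.4683, -0.3559, 0.1873]
eef_rot: [3.142, 0.0, -0.409]
ft_force: [0.1, 0.0, -0.6]
grip_width: 0.0351
```

Call:
apply_moves(
  steps=[
    {"x": 0,"y": 0.25,"z": 0,"twist": 0,"grip": 200},
    {"x": 0,"y": 0,"z": 0,"twist": 0,"grip": 200},
    {"x": 0,"y": 0,"z": 0,"twist": 0,"grip": 200},
    {"x": 0,"y": 0,"z": 0,"twist": 0,"grip": 200},
  ],
)

```text
t: 20.1
position: [0.4672, -0.3585, 0.1873]
eef_rot: [3.142, 0.0, -0.409]
ft_force: [-0.7, 0.0, 0.3]
grip_width: 0.0354
```

```bash
python3 look.py d
```

```text
t 20.1 tcp lf [-1.025e-01  1.000e-04  1.873e-01] tip in cup [ 0.0047  0.0001 -0.0006] w 0.03539866468098317 F [-0.7  0.   0.3] rot [ 3.142  0.    -0.409]
```

View pics/scene_d_ov.png

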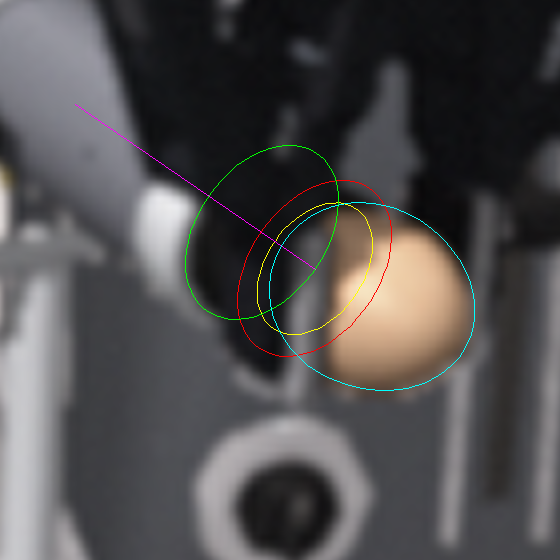

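View pics/scene_d.png

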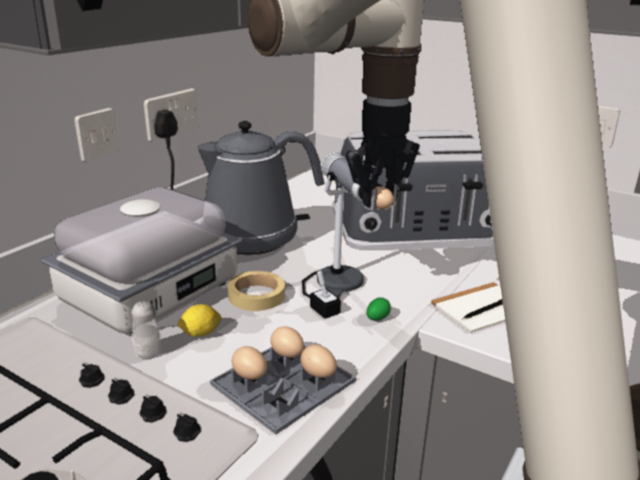

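```bash
python3 -c "
from bench import robot
print(robot.finish_job())"
```

```text
the job is handed in; nothing more can be done
None
```

I handed the job in at about 20 s, with the bantam egg held by the gripper in the lamp's cup. No verdict came back, so the checks below are all I have.

**What I did**
- I pushed the toggle over to its stop. In the picture its tip sits where the model puts 1.0 rad.
- The tool can only point straight down, so it cannot tilt the egg. I gripped the lamp head's collar and raised it from about 0.35 rad to about 0.12 rad, so a level egg lines up with it.
- I then lifted the bantam egg out of its cradle and held it with its blunt end in the cup.

**Last checks**
- **Egg in the cup:** by arm position and my camera model, the blunt tip is about 5 mm inside the mouth and within 1 mm of the axis sideways and in height. The angle to the head is about 0.12 rad; the limit is 0.22.
- **Touch test:** moving the egg up about 3 mm and down about 5 mm from where it now sits, it touched the rim at the highest and lowest points (4.3 N on the wrist at most). 2.5 mm to either side showed no clear contact. At rest the wrist force is within its usual reading noise of about 1 N.
- **Rest of the scene:** the last picture shows the hen's eggs and the green egg where they were, and the toggle still on.

**What disagreed or could not be checked**
- In the picture the egg sits about 1 mm lower than the arm position predicts.
- The arm hid the cup from the top camera, so the final fit rests on the scene camera, the arm position and the touch test.
- My figure for the head's tilt after I raised it is only good to a few hundredths of a radian.

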